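Pack mortar specimens in a dowelled carrier

ROBOT

A 6-joint arm with a two-finger parallel gripper is mounted at the origin on the work surface. World frame = base frame: x ahead of the robot, y to its left, z up, the work surface at z = 0. Lengths are in m, angles in degrees, forces in N, time in s.
With the tool pointing down it reaches from about 0.3 to 0.75 m from the base axis. Payload 8.5 kg.
Tool frame: the origin (TCP) lies midway between the tips of the shut fingers; the grasp point (between the pads) lies 19 mm behind it; z points along the fingers, y is the direction in which the jaws open and shut (so a half turn about z gives the same grasp; the last joint's range is limited). The gripper opens to 85 mm and grips with 20 to 120 N. Pads are 22 mm wide; open, the fingers measure 114 mm over their backs; the gripper's body (76 mm by 85 mm) begins 54 mm behind the grasp point. The pads swing forward as they close: fully open they stand 13 mm farther back than shut.
Start: joints at [56.075, 21.807, 74.336, -0, 83.858, -12.336], TCP at [0.202, 0.511, 0.231] pointing down, gripper open.
Joint ranges: [-178.18, 178.18], [-50.72, 133.34], [12.68, 142.11], [-81.47, 261.47], [9.98, 163.14], [-165.26, 165.26]. Speed limits (degrees/s): [136.94, 136.94, 180, 180, 180, 180].

INTERFACE

Orientations are given as a 3x3 rotation matrix whose columns are the frame's x, y, z axes.
In Python, from rig import env, viewer, ticket gives the robot as it stands. The module is installed in compiled form; this text tells all that it offers.
- The arm moves only by the shell command python3 -m pendant 'ROWS' [FORCE]. ROWS is JSON, a list of rows, each a list of 3 entries, a list of its own where there are three numbers: the shift along the world's x, y, z in mm, then the turn about the world's z in rad, then the opening, from -1 (shut) to 1 (fully open). A call has 1 to 12 rows; each row shifts and turns the pose as measured when the row begins; what a row does not reach is not made up. A row lasts 1/8 s, in which the tool goes at most 62.5 mm and 10.7 degrees, less where a joint would pass 70% of its speed; a pose out of reach is approached as far as the arm can. A call with a gripper value outside its range is refused whole. The fingers move at their own pace and stop on an object; FORCE is the grip in N (left out, the last holds). Time passes only in rows, so rows that do not move let the fingers close. It gives the time, the measured TCP pose, the force and the opening at its end, in the units of the state.
- env.observe(): the state, without advancing time (a new reading comes with each control period).
- viewer.get_image(name): name is "side" or "top" or "wrist"; returns (picture, depth): 420x560x3 uint8, red, green, blue; 420x560 float32, m along the optical axis (not along the pixel's ray), 0 where there is no reading.
- viewer.camera_params(name): a dict with "fx", "fy", "cx", "cy" (pixels), "rvec" (rotation vector, rad) and "tvec" (3), from world to camera coordinates, as OpenCV has them; the wrist camera has in their place "T_tool_cam" (4x4, takes a point from camera to tool coordinates, whose origin is the TCP and whose axes are the flange's). Camera axes: x right, y down, z forward; pixel columns grow to the right and rows downward; lengths in m; the calibration is good to about 2 mm. A picture is of the moment at which its call begins: read the wrist's pose just before it. camera_params takes no time and is no camera call.
- ticket.close_job(): hands the job in, once; it reports no verdict.
The state is a dict: "time_s": time; "q": joint angles; "qvel": joint speeds; "joint_efforts": joint torques, N m; "position": TCP position; "tool_rot": TCP orientation; "ft_force": force on the tool from outside, world axes, zero at the start; "wrist_torque": the same for the moment, N m; "grip_width": finger opening in m.
Only numpy, scipy, OpenCV 4.12 (cv2) and the standard library are available. Lean on these libraries where they do the work, as an engineer would, in place of code of your own. Each camera call takes 0.05 s, during which the arm holds its last target. There are 200 camera calls.

TASK

Pack the small mortar specimens into the carrier: swing the red clamp right open, lift the cover off its two pins and lay it down on the blue mat, then stand every small specimen fully down in a nest of its own shape (cubes in the square nests, round cores in the round nests). Then lower the cover level and in hand (not dropped) over both pins until it is fully home, let go, and swing the clamp fully shut over it. Leave the calliper, jar and brush where they are.

Things in the scene. Friction and masses are not known exactly. Their poses are not given: they have to be found in the camera images.
- carrier: Fixed dark steel base, its y from -190 to +210 mm, 100 mm wide (x), 10 mm thick, with a 40 mm wide tongue to y = +260. Origin: underside, midway between the pins. Four nests in a row between two aluminium pedestals (50 x 30 mm, top 56 mm above the bench) at y = +160 and -160, each with a steel pin.
- pin_a (a point): Foot of the pin on the +y pedestal (at the pedestal's top, 56 mm above the bench, where the cover's underside rests). Pin 10 mm in diameter, 30 mm tall, its last 8 mm tapering to 3.6 mm.
- pin_b (a point): The same for the -y pin, 320 mm from pin_a. The pins are equal.
- cover: Loose aluminium plate 376 (its y) x 90 x 6 mm, 0.45 kg; origin: underside centre. Two 13 mm through holes at y = +160, -160. Black handle bar over the middle, centre 39 mm above the underside: 14 mm thick (x), 90 long (y), 14 tall, 26 mm free under it, on 14 mm legs 38 mm either side of the middle. Starts home on the pins under the clamp; fits either way round.
- cover_hole_a (a point): Centre of the cover's +y hole, at the underside.
- cover_hole_b (a point): Centre of the cover's -y hole, at the underside.
- clamp (a joint): Angle of the red swing clamp about an upright axis, rad: 0 = shut, its nose reaching 16 mm over the cover's +y end, 3 mm above it; 1.7 = stop, fully open (from about 1.2 it is clear of the cover). Grows counter-clockwise seen from above. Light friction (about 1 N at the knob), stays where left.
- clamp_axis (a point): A point on the clamp's upright axis, fixed on the carrier at its y = +215 mm, 65 mm above the bench; the axis's x, y are the carrier's.
- clamp_knob (a point): Grip point on the clamp's black upright round knob, 16 mm in diameter, top 10 mm above this point (105 mm above the bench), free for 22 mm below. 50 mm from the axis on the tail, across from the nose: when shut it lies towards the carrier's +y, when open towards the carrier's -x (the robot). The red arm is 8 mm thick.
- mat: Fixed blue mat, 420 (its x) x 140 x 5 mm, on the left of the bench; origin: underside centre. The cover is laid here, its long side along the mat's.
- nest_square_1: Fixed yellow nest, 66 x 66 x 10 mm, with a through square hole 44 x 44 mm (sides along its x and y, which are the carrier's); origin: centre of the underside, 10 mm above the bench, which is where a seated specimen's underside rests. The four nests stand 68 mm apart in a row in an order that changes.
- nest_square_2: As nest_square_1.
- nest_round_1: Fixed white nest of the same size with a round hole 51.5 mm in diameter; origin as for the square nests.
- nest_round_2: As nest_round_1.
- cube_1: Loose grey mortar cube, 40 mm, about 0.14 kg; origin: underside centre, sides along its x and y. May be absent.
- cube_2: As cube_1.
- core_1: Loose brownish mortar core, an upright cylinder 48 mm in diameter and 40 mm tall, about 0.16 kg; origin: underside centre. May be absent.
- core_2: As core_1.
- calliper: Bystander: steel calliper, 200 mm long, 9 mm tall, lying between the specimens and the mat.
- jar: Bystander: blue jar, 64 mm wide, 100 mm tall, on the right.
- brush: Bystander: brush lying on the right.

How it is judged:
By the outcome, as a careful person would: the job done as asked, in the order asked, and still so for the second after the job is handed in, with the robot touching nothing.
Of cube_1, cube_2, core_1, core_2 only 2 to 4 are there at a start; the rules pass over those that are not, and their reading is None.
At some moment in a run one of cube_1, cube_2, core_1, core_2 may be knocked a few centimetres aside while the robot is not near it.
Once in a run the grip may slacken for a moment while it holds something.
It also fails if it takes over 210 s, if anything falls off the work surface, if the arm or the gripper's body presses on something with over 40 N, if the wrist force passes 120 N, or if a joint passes its speed limit or range.

## Working session

There is one attempt and no reset: what is moved stays moved. The work goes in short steps, Python scripts to look and compute and a shell command to move; the robot and the scene stay as the last step left them, time stands still between calls to the robot, and variables do not carry over. Pictures are saved under pics/ and viewed, about 12 in all and at most 16, crops included, and the job is handed in when it is done.

```bash
mkdir -p pics; ls; cat > h.py <<'E'
import numpy as np, cv2
from rig import env, viewer, ticket
def snap(name, fn=None):
    s=env.observe(); im,d=viewer.get_image(name); p=viewer.camera_params(name)
    if fn: cv2.imwrite('pics/'+fn, im[:,:,::-1])
    K=np.array([[p['fx'],0,p['cx']],[0,p['fy'],p['cy']],[0,0,1]])
    if name=='wrist':
        T=np.eye(4); T[:3,:3]=s['tool_rot']; T[:3,3]=s['position']; W=T@np.array(p['T_tool_cam'])
    else:
        R=cv2.Rodrigues(np.array(p['rvec'],float))[0]; W=np.eye(4); W[:3,:3]=R.T; W[:3,3]=-R.T@np.array(p['tvec'],float).ravel()
    return im,d,K,W
def pts(d,K,W):
    v,u=np.mgrid[:d.shape[0],:d.shape[1]]
    r=np.stack([(u-K[0,2])/K[0,0]*d,(v-K[1,2])/K[1,1]*d,d],-1)
    P=r@W[:3,:3].T+W[:3,3]; P[d==0]=np.nan
    return P
def ray(uv,z,K,W):
    uv=np.atleast_2d(uv).astype(float)
    r=np.c_[(uv-K[:2,2])/K[[0,1],[0,1]],np.ones(len(uv))]@W[:3,:3].T
    return W[:3,3]+r*((z-W[2,3])/r[:,2])[:,None]
E
python3 - <<'E'
from h import *
a=snap('top','top1.png'); b=snap('side','side1.png')
s=env.observe(); print({k:np.round(v,3).tolist() for k,v in s.items()})
print(viewer.camera_params('wrist'))
for n,q in (('top',a),('side',b)): print(n,q[3].round(3), q[2].round(0).tolist())
E
```

```text
pics
{'time_s': 0.1, 'q': [56.074, 21.836, 74.379, 0.001, 83.859, -12.336], 'qvel': [-0.049, -0.058, -0.177, -0.013, -0.007, -0.041], 'joint_efforts': [0.002, -44.922, -23.165, -0.0, 0.004, 0.0], 'position': [0.202, 0.511, 0.231], 'tool_rot': [[-0.93, 0.368, -0.001], [0.368, 0.93, -0.001], [0.0, -0.001, -1.0]], 'ft_force': [-0.616, -0.545, 0.25], 'wrist_torque': [-0.049, 0.04, -0.003], 'grip_width': 0.085}
{'fx': 350.80854267721674, 'fy': 350.80854267721674, 'cx': 283.9310399128316, 'cy': 201.81822307422567, 'T_tool_cam': array([[ 2.32771081e-04, -9.54370743e-01, -2.98624229e-01,
         7.59335285e-02],
       [ 9.99999811e-01,  3.91907354e-04, -4.73015454e-04,
         7.35990873e-04],
       [ 5.68465142e-04, -2.98624063e-01,  9.54370654e-01,
        -1.42529530e-01],
       [ 0.00000000e+00,  0.00000000e+00,  0.00000000e+00,
         1.00000000e+00]])}
top [[ 0.002 -0.996  0.094  0.406]
 [-1.    -0.002  0.006 -0.06 ]
 [-0.006 -0.094 -0.996  1.407]
 [ 0.     0.     0.     1.   ]] [[468.0, 0.0, 273.0], [0.0, 468.0, 196.0], [0.0, 0.0, 1.0]]
side [[ 0.882 -0.264  0.39  -0.005]
 [-0.471 -0.477  0.742 -1.064]
 [-0.009 -0.838 -0.545  0.809]
 [ 0.     0.     0.     1.   ]] [[465.0, 0.0, 282.0], [0.0, 465.0, 210.0], [0.0, 0.0, 1.0]]
```

View pics/top1.png

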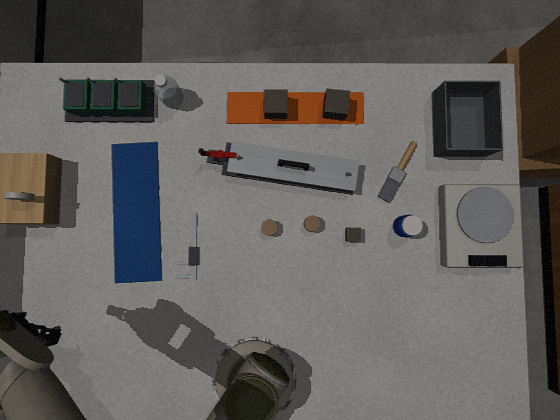

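View pics/side1.png

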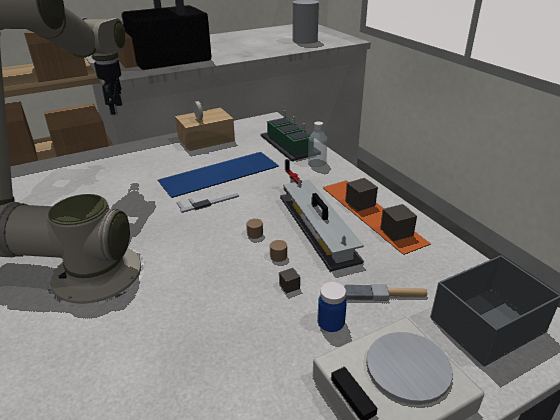

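Top view: the clamp is red at (218,154), the cover spans (225,160) to (360,178) with its handle at (293,164), and the mat is blue at (137,212). Two cores sit at (270,228) and (313,224), and one cube at (353,235). The large cubes on the orange strip aren't mine to move. Next I'll measure.

```bash
cat >> h.py <<'E'
def masks(im):
    h=cv2.cvtColor(im,cv2.COLOR_RGB2HSV)
    return h
def comps(m,amin=20):
    n,l,st,c=cv2.connectedComponentsWithStats(m.astype(np.uint8))
    return [(l==i,st[i],c[i]) for i in range(1,n) if st[i,4]>=amin]
E
python3 - <<'E'
from h import *
im,d,K,W=snap('top'); P=pts(d,K,W); h=masks(im); H,S,V=h[...,0],h[...,1],h[...,2]
def rect(m,z,n):
    c=max(comps(m),key=lambda c:c[1][4]); v,u=np.nonzero(c[0]); X=ray(np.c_[u,v],z,K,W)[:,:2]
    r=cv2.minAreaRect((X*1000).astype(np.float32)); print(n,np.round(r[0]),np.round(r[1]),round(r[2],1),'n',len(u))
blue=(H>100)&(H<125)&(S>120); blue[:,200:]=0
rect(blue,.005,'mat')
red=((H<8)|(H>172))&(S>150); rect(red,.085,'red')
box=np.zeros_like(red); box[205:250,255:370]=1
for m,st,c in comps((P[...,2]>.028)&box,10):
    v,u=np.nonzero(m); X=P[m]; print('spec',c,st[4],np.nanmedian(X,0).round(3),cv2.minAreaRect((X[:,:2]*1000).astype(np.float32)), im[m].mean(0))
box[:]=0; box[135:200,195:370]=1
m=(P[...,2]>.055)&(P[...,2]<.072)&box; X=P[m]; print('cover',cv2.minAreaRect((X[:,:2]*1000).astype(np.float32)))
m=(P[...,2]>.08)&box
for m,st,c in comps(m,4): X=P[m]; print('high',c,st[4],X.mean(0).round(3),X[:,2].max(),cv2.minAreaRect((X[:,:2]*1000).astype(np.float32)))
E
```

```text
mat [491. 359.] [418. 138.] 3.3 n 6330
red [650. 102.] [23. 86.] 0.1 n 178
spec [311.92380952 222.95238095] 210 [ 0.455 -0.167  0.039] ((454.6937255859375, -166.81988525390625), (45.52806854248047, 45.94618606567383), 44.517066955566406) [99.35238095 80.86190476 63.38095238]
spec [268.70813397 227.11004785] 209 [ 0.443 -0.041  0.039] ((443.025634765625, -39.85415267944336), (46.85934829711914, 43.81732177734375), 0.09261850267648697) [103.35406699  84.84210526  67.3062201 ]
spec [353.42708333 234.22395833] 192 [ 0.423 -0.288  0.038] ((421.80767822265625, -287.0090026855469), (40.696529388427734, 37.87112808227539), 89.34857177734375) [58.08854167 52.94791667 48.25520833]
cover ((626.6216430664062, -73.44454956054688), (449.3597412109375, 91.23743438720703), 81.3348159790039)
high [200.71428571 151.2       ] 35 [0.655 0.152 0.101] 0.10951658463936553 ((656.282470703125, 153.2127685546875), (16.178997039794922, 13.982159614562988), 44.556419372558594)
high [237.71428571 156.14285714] 7 [0.644 0.048 0.084] 0.08716242700641463 ((644.5946655273438, 47.381256103515625), (5.821823596954346, 6.008417129516602), 88.17964172363281)
high [293.0982659  163.66473988] 173 [ 0.62  -0.11   0.099] 0.10968696368454345 ((620.90869140625, -109.52880859375), (89.5935287475586, 14.884590148925781), 81.51866149902344)
high [348.25 173.  ] 4 [ 0.596 -0.267  0.084] 0.0861601031151189 ((595.8717041015625, -267.93701171875), (5.493588447570801, 2.4639735221862793), 2.2266476154327393)
```

```bash
python3 -m pendant '[[[38,-30,0],-0.112,1],[[38,-30,0],-0.112,1],[[38,-30,0],-0.112,1],[[38,-30,0],-0.112,1],[[38,-30,0],-0.112,1],[[38,-30,0],-0.112,1],[[38,-30,0],-0.112,1],[[38,-30,0],-0.112,1],[[38,-30,0],-0.112,1],[[38,-30,0],-0.112,1],[[38,-30,0],-0.112,1],[[38,-30,0],-0.112,1]]' 40
python3 - <<'E'
from h import *
s=env.observe(); im,d,K,W=snap('wrist','w1.png'); P=pts(d,K,W)
print(s['position'],np.degrees(np.arctan2(s['tool_rot'][1][1],s['tool_rot'][0][1])))
m=(P[...,2]>.097)&(P[...,2]<.12)
for m,st,c in comps(m,30): X=P[m]; print(c,st[4],np.median(X,0).round(4),(X.min(0)+X.max(0))/2)
E
```

```text
time_s: 1.65
position: [0.668, 0.1394, 0.2279]
tool_rot: [[0.187, 0.982, -0.006], [0.982, -0.187, 0.003], [0.001, -0.007, -1.0]]
ft_force: [0.9, 0.4, 0.2]
grip_width: 0.0849
[0.6680097  0.13938124 0.22789438] -10.803274378325654
[497.4204647   15.12466488] 2238 [0.8296 0.2361 0.1078] [0.83850952 0.2383755  0.10850738]
[266.87311178 180.43504532] 331 [0.6567 0.1531 0.1047] [0.65626187 0.15194369 0.10191735]
```

View pics/w1.png

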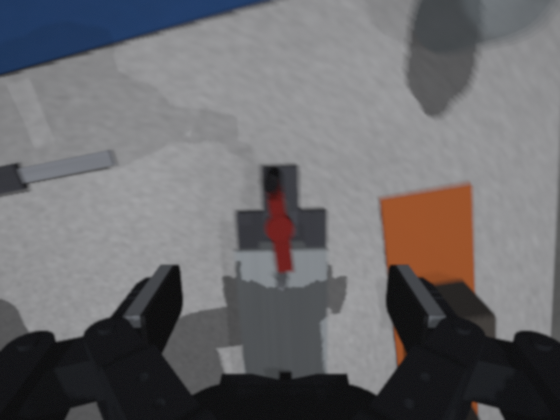

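The clamp knob is at (273,180) in the wrist view, which is (0.657, 0.153) in world, nearly shut. Next I'll descend and grip it.

```bash
python3 -m pendant '[[[-6,7,-38],0.03,1],[[-5,7,-38],0,1],[[0,0,-37],0,1],[[0,0,-30],0,1],[[0,0,-6],0,1],[[0,0,0],0,1]]' 40; python3 -c "
from h import *
s=env.observe(); print(1000*(np.array([.6567,.153,.079])-s['position']))"
```

```text
time_s: 2.45
position: [0.6608, 0.147, 0.0717]
tool_rot: [[0.169, 0.986, -0.007], [0.986, -0.169, 0.001], [-0.001, -0.007, -1.0]]
ft_force: [0.4, -0.2, -0.0]
grip_width: 0.0854
[-4.1463707   6.00753869  7.26216967]
```

```bash
python3 -m pendant '[[[-4,6,8],0,1],[[0,0,0],0,1],[[0,0,0],0,-1],[[0,0,0],0,-1],[[0,0,0],0,-1],[[0,0,0],0,-1],[[0,0,0],0,-1],[[0,0,0],0,-1],[[0,0,0],0,-1],[[0,0,0],0,-1]]' 40
```

```text
time_s: 3.7
position: [0.6579, 0.1537, 0.0844]
tool_rot: [[0.169, 0.986, -0.001], [0.986, -0.169, 0.001], [0.001, -0.001, -1.0]]
ft_force: [-1.8, 0.4, 0.8]
grip_width: 0.0141
```

```bash
python3 -m pendant '[[[-7,0,0],0.14,-1],[[-7,-1,0],0.14,-1],[[-7,-1.5,0],0.14,-1],[[-6.5,-2.5,0],0.14,-1],[[-6,-3.5,0],0.14,-1],[[-5.5,-4.5,0],0.14,-1]]' 40; python3 -c "
from h import *
s=env.observe(); print(s['position'],np.degrees(np.arctan2(s['tool_rot'][1][1],s['tool_rot'][0][1])))"
```

```text
time_s: 4.45
position: [0.6169, 0.1398, 0.0844]
tool_rot: [[-0.641, 0.768, -0.004], [0.768, 0.641, -0.002], [0.001, -0.004, -1.0]]
ft_force: [-0.6, -2.1, 1.1]
grip_width: 0.0143
[0.61688244 0.13976824 0.08444273] 39.83532801807136
```

```bash
python3 -m pendant '[[[-4.5,-5,0],0.14,-1],[[-4,-5.5,0],0.14,-1],[[-3,-6,0],0.14,-1],[[-2.5,-6.5,0],0.14,-1],[[-1.5,-7,0],0.14,-1],[[0,-7,0],0.14,-1],[[0,-6,0],0.05,-1],[[0,-4,0],0,-1],[[0,0,0],0,-1]]' 40; python3 -c "
from h import *
s=env.observe(); print(s['position'],np.degrees(np.arctan2(s['tool_rot'][1][1],s['tool_rot'][0][1])))"
```

```text
time_s: 5.58
position: [0.6011, 0.1025, 0.0845]
tool_rot: [[-0.999, -0.044, 0.005], [-0.044, 0.999, 0.017], [-0.006, 0.017, -1.0]]
ft_force: [-0.8, -8.3, 1.0]
grip_width: 0.0144
[0.60113605 0.10252835 0.08451419] 92.5280117854517
```

```bash
python3 -m pendant '[[[0,1,0],0,1],[[0,0,0],0,1],[[0,0,0],0,1],[[0,0,0],0,1],[[0,0,30],0,1],[[0,0,40],0,1],[[0,0,30],0,1]]' 40; python3 -m pendant '[[[1,-19,0],-0.16,1],[[1,-19,0],-0.16,1],[[1,-19,0],-0.16,1],[[1,-19,0],-0.16,1],[[1,-19,0],-0.16,1],[[1,-19,0],-0.16,1],[[1,-19,0],-0.16,1],[[1,-19,0],-0.16,1],[[1,-19,0],-0.16,1],[[1,-19,0],-0.16,1],[[1,-10,0],-0.16,1],[[0,0,0],0,1]]'; cat >>h.py <<'E'
def st():
    s=env.observe(); print('t',round(s['time_s'],2),'pos',(1000*np.array(s['position'])).round(1),'jaw',np.degrees(np.arctan2(s['tool_rot'][1][1],s['tool_rot'][0][1])).round(2),'w',s['grip_width'],'F',np.round(s['ft_force'],1)); return s
E
python3 - <<'E'
from h import *
st(); im,d,K,W=snap('wrist','w2.png'); P=pts(d,K,W)
m=(P[...,2]>.095)&(P[...,2]<.115)
for m,s,c in comps(m,60): X=P[m]; print(c,s[4],cv2.minAreaRect((X[:,:2]*1000).astype(np.float32)),np.median(X[:,2]))
E
```

```text
time_s: 6.45
position: [0.5999, 0.1025, 0.1845]
tool_rot: [[-0.999, -0.043, -0.001], [-0.043, 0.999, 0.017], [-0.0, 0.017, -1.0]]
ft_force: [-0.3, -0.4, 0.8]
grip_width: 0.0856
time_s: 7.95
position: [0.6114, -0.1054, 0.1875]
tool_rot: [[0.203, 0.979, 0.015], [0.979, -0.203, -0.01], [-0.006, 0.017, -1.0]]
ft_force: [0.5, -0.2, 0.3]
grip_width: 0.0855
t 7.95 pos [ 611.4 -105.4  187.5] jaw -11.72 w 0.08552657459405306 F [ 0.5 -0.2  0.3]
[295.90520749 206.71440195] 2458 ((621.0919189453125, -110.09175109863281), (89.3849868774414, 14.020133972167969), 81.40202331542969) 0.10160896470049341
```

View pics/w2.png

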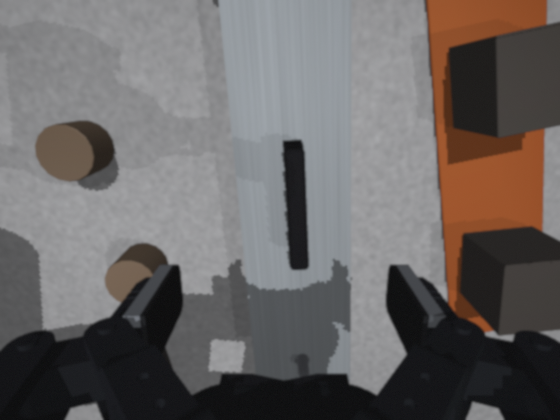

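The handle is at (295,207), or (621.1, −110.1) mm in world, with its long axis at 81.4°. I'm going down to grip it.

```bash
python3 -m pendant '[[[9.7,-4.7,-30],0.054,1],[[0,0,-30],0,1],[[0,0,-30],0,1],[[0,0,-12],0,1],[[0,0,0],0,1],[[0,0,0],0,1]]'; python3 -c "
from h import *
st()"
```

```text
time_s: 8.75
position: [0.6222, -0.1072, 0.0856]
tool_rot: [[0.128, 0.992, 0.021], [0.992, -0.128, -0.01], [-0.007, 0.022, -1.0]]
ft_force: [-0.0, -0.1, 0.4]
grip_width: 0.0853
t 8.75 pos [ 622.2 -107.2   85.6] jaw -7.37 w 0.0853161127216163 F [-0.  -0.1  0.4]
```

```bash
python3 -m pendant '[[[-1,-3,-7],-0.022,1],[[0,0,0],0,1],[[0,0,0],0,-1],[[0,0,0],0,-1],[[0,0,0],0,-1],[[0,0,0],0,-1],[[0,0,0],0,-1],[[0,0,0],0,-1],[[0,0,0],0,-1],[[0,0,0],0,-1],[[0,0,0],0,-1]]' 110; python3 -c "
from h import *
st()"
```

```text
time_s: 10.12
position: [0.622, -0.1108, 0.0806]
tool_rot: [[0.151, 0.988, 0.024], [0.989, -0.151, -0.012], [-0.008, 0.026, -1.0]]
ft_force: [-0.2, 0.5, 0.8]
grip_width: 0.0118
t 10.12 pos [ 622.  -110.8   80.6] jaw -8.67 w 0.011839854271601395 F [-0.2  0.5  0.8]
```

```bash
python3 -m pendant '[[[0,0,5],0,-1],[[0,0,8],0,-1],[[0,0,8],0,-1],[[0,0,8],0,-1],[[0,0,8],0,-1],[[0,0,12],0,-1],[[0,0,12],0,-1],[[0,0,5],0,-1],[[0,0,0],0,-1]]'; python3 - <<'E'
from h import *
s=st(); print(s['tool_rot'][:,2].round(4)); im,d,K,W=snap('side','s2.png'); P=pts(d,K,W)
im,d,K,W=snap('wrist','w3.png'); P=pts(d,K,W)
m=(P[...,2]>.085)&(P[...,2]<.135)&(P[...,1]<.1)&(abs(P[...,0]-.62)<.09)&(np.ptp(im.astype(int),-1)<40)&(im.min(-1)>70)
X=P[m]; A=np.c_[X[:,:2]-[.62,-.11],np.ones(len(X))]; c=np.linalg.lstsq(A,X[:,2],rcond=None)[0]
r=X[:,2]-A@c; k=abs(r)<.004; c=np.linalg.lstsq(A[k],X[k,2],rcond=None)[0]; print('plane',c,k.sum(),len(X))
E
```

```text
time_s: 11.25
position: [0.6213, -0.1105, 0.1507]
tool_rot: [[0.151, 0.988, 0.022], [0.988, -0.151, -0.011], [-0.007, 0.024, -1.0]]
ft_force: [0.1, -0.0, -3.7]
grip_width: 0.0117
t 11.25 pos [ 621.3 -110.5  150.7] jaw -8.68 w 0.011670682503349742 F [ 0.1 -0.  -3.7]
[ 0.0224 -0.0108 -0.9997]
plane [ 0.002664   -0.00044681  0.13172874] 51644 51644
```

View pics/s2.png

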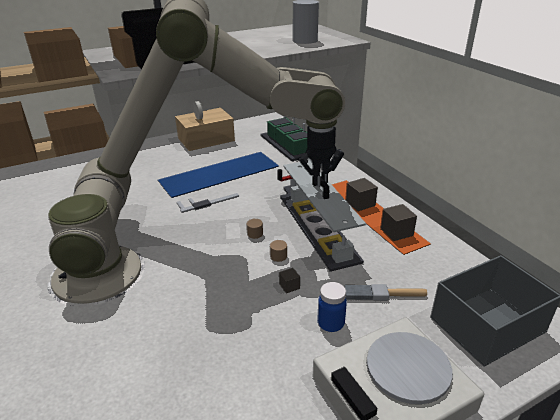

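The side view shows the cover lifted clear of both pins and hanging level, with the clamp open. I'm taking it to the mat.

```bash
python3 -m pendant '[[[0,0,20],0,-1],[[-8,0,35],0,-1],[[-10,0,35],0,-1],[[-12,15,5],-0.04,-1],[[-7,29,0],-0.085,-1],[[-7,29,0],-0.085,-1],[[-7,29,0],-0.085,-1],[[-7,29,0],-0.085,-1],[[-7,29,0],-0.085,-1],[[-7,29,0],-0.085,-1],[[-7,29,0],-0.085,-1],[[-7,29,0],-0.085,-1]]';python3 -m pendant '[[[-7,29,0],-0.085,-1],[[-7,29,0],-0.085,-1],[[-7,29,0],-0.085,-1],[[-7,29,0],-0.085,-1],[[-4,29,0],-0.085,-1],[[-4,29,0],-0.085,-1],[[-2,20,0],-0.085,-1],[[0,10,0],-0.085,-1],[[0,0,0],-0.085,-1],[[0,0,0],0,-1]]'; python3 - <<'E'
from h import *
s=st(); print(s['tool_rot'][:,2].round(4))
print('jaw target -86.7 pos 491,359')
im,d,K,W=snap('wrist'); h=masks(im); P=pts(d,K,W)
m=(h[...,0]>100)&(h[...,0]<125)&(h[...,1]>120)
v,u=np.nonzero(m); X=ray(np.c_[u,v],.005,K,W); print('mat',cv2.minAreaRect((X[:,:2]*1000).astype(np.float32)))
m=(P[...,2]>.15)&(h[...,2]>70)&(h[...,1]<60)
X=P[m]; A=np.c_[X[:,:2]-s['position'][:2],np.ones(len(X))]; c=np.linalg.lstsq(A,X[:,2],rcond=None)[0]; print('plane',c)
E
```

```text
time_s: 12.85
position: [0.5298, 0.1424, 0.2413]
tool_rot: [[0.783, 0.622, 0.001], [0.622, -0.783, -0.014], [-0.009, 0.012, -1.0]]
ft_force: [0.4, -0.3, -3.4]
grip_width: 0.0111
time_s: 14.1
position: [0.4874, 0.3551, 0.2359]
tool_rot: [[0.993, -0.115, -0.019], [-0.115, -0.993, -0.011], [-0.018, 0.013, -1.0]]
ft_force: [0.6, -0.3, -3.4]
grip_width: 0.0117
t 14.1 pos [487.4 355.1 235.9] jaw -96.6 w 0.011663909198829666 F [ 0.6 -0.3 -3.4]
[-0.019  -0.0108 -0.9998]
jaw target -86.7 pos 491,359
mat ((0.0, 0.0), (0.0, 0.0), 0.0)
plane [-0.0578553   0.02150213  0.22159416]
```

```bash
python3 -m pendant '[[[3,3,-25],0.09,-1],[[0,0,-25],0.083,-1],[[0,0,-25],0,-1],[[0,0,-25],0,-1],[[0,0,-15],0,-1],[[0,0,0],0,-1]]'; cat >>h.py <<'E'
def plane(P,zc,m=None,tol=.02):
    s=env.observe(); k=abs(P[...,2]-zc)<tol
    if m is not None: k&=m
    X=P[k]; A=np.c_[X[:,:2]-s['position'][:2],np.ones(len(X))]
    for t in (.01,.004,.002): 
        c=np.linalg.lstsq(A,X[:,2],rcond=None)[0]; g=abs(X[:,2]-A@c)<t; X,A=X[g],A[g]
    ax=np.array([-s['tool_rot'][1][1],s['tool_rot'][0][1]])
    print('plane',c.round(4),len(X),'slope along cover',(c[:2]@ax).round(4))
E
python3 - <<'E'
from h import *
s=st(); print(s['tool_rot'][:,2].round(4))
im,d,K,W=snap('wrist','w4.png'); P=pts(d,K,W); plane(P,s['position'][2]-.019,im.max(-1)>75)
E
```

```text
time_s: 14.9
position: [0.491, 0.3571, 0.1177]
tool_rot: [[0.997, 0.072, -0.016], [0.072, -0.997, -0.013], [-0.017, 0.012, -1.0]]
ft_force: [0.1, -0.4, -3.1]
grip_width: 0.0114
t 14.9 pos [491.  357.1 117.7] jaw -85.84 w 0.011356329104696998 F [ 0.1 -0.4 -3.1]
[-0.0159 -0.0134 -0.9998]
plane [-0.0089  0.0065  0.0989] 51604 slope along cover -0.0085
```

View pics/w4.png

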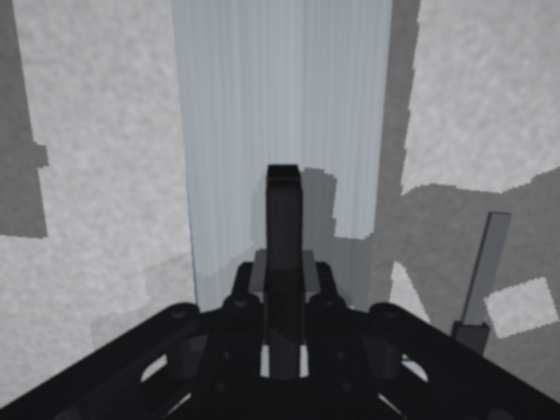

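The cover hangs over the mat, hiding it, and is nearly level at 0.5°. I'm lowering it.

```bash
python3 -m pendant '[[[0,2,-25],-0.01,-1],[[0,0,-25],0,-1],[[0,0,-20],0,-1],[[0,0,-8],0,-1],[[0,0,-3],0,-1],[[0,0,0],0,-1]]'; python3 -m pendant '[[[0,0,-3],0,-1],[[0,0,-2],0,-1]]'
```

```text
time_s: 15.7
position: [0.4955, 0.3612, 0.043]
tool_rot: [[0.998, 0.064, -0.001], [0.064, -0.998, -0.006], [-0.002, 0.006, -1.0]]
ft_force: [-1.2, -0.2, -3.7]
grip_width: 0.0119
time_s: 15.95
position: [0.496, 0.3615, 0.0391]
tool_rot: [[0.998, 0.064, 0.001], [0.064, -0.998, -0.005], [0.0, 0.005, -1.0]]
ft_force: [-0.5, -0.1, -4.0]
grip_width: 0.0117
```

```bash
python3 -m pendant '[[[0,0,-3],0,-1],[[0,0,-3],0,-1],[[0,0,0],0,-1]]'; python3 -m pendant '[[[0,0,-2],0,-1],[[0,0,-2],0,-1],[[0,0,0],0,-1]]'
```

```text
time_s: 16.32
position: [0.496, 0.3615, 0.0326]
tool_rot: [[0.998, 0.064, 0.001], [0.064, -0.998, -0.005], [0.0, 0.005, -1.0]]
ft_force: [0.3, -0.1, -3.6]
grip_width: 0.0113
time_s: 16.7
position: [0.4962, 0.3618, 0.03]
tool_rot: [[0.998, 0.064, 0.002], [0.064, -0.998, -0.005], [0.001, 0.005, -1.0]]
ft_force: [-0.2, -1.2, -0.5]
grip_width: 0.0117
```

```bash
python3 -c "
from h import *
s=st(); im,d,K,W=snap('wrist'); P=pts(d,K,W); plane(P,s['position'][2]-.019,im.max(-1)>75)"
```

```text
t 16.7 pos [496.2 361.8  30. ] jaw -86.33 w 0.011665077853275162 F [-0.2 -1.2 -0.5]
plane [ 0.0303 -0.0011  0.0015] 57481 slope along cover 0.0302
```

```bash
python3 -m pendant '[[[0,0,0],0,1],[[0,0,0],0,1],[[0,0,0],0,1],[[0,0,0],0,1],[[0,0,0],0,1],[[0,0,25],0,1],[[0,0,40],0,1],[[0,0,50],0,1],[[0,0,50],0,1],[[-4,-30,0],0.1,1]]' 60;python3 -m pendant '[[[-4,-33,0],0.11,1],[[-4,-33,0],0.11,1],[[-4,-33,0],0.11,1],[[-4,-33,0],0.11,1],[[-4,-33,0],0.11,1],[[-4,-33,0],0.11,1],[[-4,-33,0],0.11,1],[[-4,-33,0],0.11,1],[[-4,-33,0],0.11,1],[[-4,-30,0],0.11,1],[[-4,-25,0],0.11,1],[[0,0,0],0,1]]'; python3 - <<'E'
from h import *
s=st(); print(s['tool_rot'][:,2].round(4)); snap('top','t2.png'); 
im,d,K,W=snap('wrist','w5.png'); P=pts(d,K,W)
for m,q,c in comps((P[...,2]>.033)&(P[...,2]<.048)&(P[...,0]<.52),100): X=P[m]; print(c,q[4],np.median(X,0).round(4),cv2.minEnclosingCircle((X[:,:2]*1000).astype(np.float32)))
E
```

```text
time_s: 18.0
position: [0.4921, 0.3324, 0.1997]
tool_rot: [[0.986, 0.167, 0.004], [0.167, -0.986, -0.004], [0.003, 0.005, -1.0]]
ft_force: [0.7, 0.1, -0.9]
grip_width: 0.0853
time_s: 19.5
position: [0.4451, -0.0316, 0.2015]
tool_rot: [[0.153, 0.988, 0.008], [0.988, -0.153, 0.005], [0.006, 0.007, -1.0]]
ft_force: [-0.1, 0.7, -0.6]
grip_width: 0.0856
t 19.5 pos [445.1 -31.6 201.5] jaw -8.8 w 0.0855831042354841 F [-0.1  0.7 -0.6]
[ 0.0082  0.0047 -1.    ]
[281.08936971 193.62935089] 2126 [ 0.4429 -0.0403  0.0399] ((442.7147216796875, -41.32350540161133), 23.954111099243164)
[312.25579976 310.26129426] 1638 [ 0.4548 -0.165   0.0399] ((454.95526123046875, -167.52804565429688), 24.039106369018555)
```

View pics/t2.png

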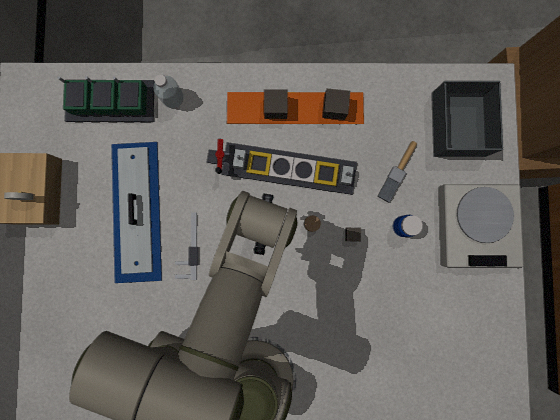

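View pics/w5.png

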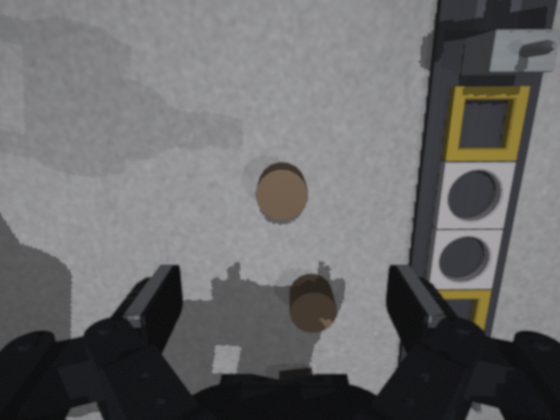

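Top view: the cover is lying on the mat and the clamp is open. From +y the nests run square, round, round, square. Wrist view: core A is at (281,193), core B at (312,305), and the round nests at (473,194) and (463,257).

```bash
python3 -m pendant '[[[-2,-9,-40],0,1],[[0,0,-50],0,1],[[0,0,-45],0,1],[[0,0,-25],0,1],[[0,0,0],0,1],[[0,0,0],0,1]]'; python3 - <<'E'
from h import *
# nests from the wrist picture before the move
s=st(); print(1000*(np.array([.4428,-.0408,.010])-s['position']), s['tool_rot'][:,2].round(4))
E
```

```text
time_s: 20.35
position: [0.4449, -0.0343, 0.0391]
tool_rot: [[0.154, 0.988, 0.014], [0.988, -0.154, 0.004], [0.006, 0.013, -1.0]]
ft_force: [0.1, -0.4, -0.1]
grip_width: 0.0855
t 20.35 pos [444.9 -34.3  39.1] jaw -8.86 w 0.08553856535350675 F [ 0.1 -0.4 -0.1]
[ -2.14278176  -6.4773943  -29.13404696] [ 0.0141  0.0039 -0.9999]
```

```bash
python3 -m pendant '[[[-1.5,-4,-10],0,1],[[-1,-3,-10],0,1],[[0,0,-6],0,1],[[0,0,0],0,1]]'; python3 - <<'E'
from h import *
s=st(); print(1000*(np.array([.4428,-.0408,.010])-s['position']), s['tool_rot'][:,2].round(4))
E
```

```text
time_s: 20.85
position: [0.4434, -0.042, 0.0133]
tool_rot: [[0.154, 0.988, 0.018], [0.988, -0.154, 0.002], [0.005, 0.017, -1.0]]
ft_force: [0.1, 0.2, -0.7]
grip_width: 0.0854
t 20.85 pos [443.4 -42.   13.3] jaw -8.89 w 0.08543630265087582 F [ 0.1  0.2 -0.7]
[-0.55512202  1.19798286 -3.27190416] [ 0.018   0.0025 -0.9998]
```

```bash
python3 -m pendant '[[[-0.5,1,-2],0,1],[[0,0,0],0,-1],[[0,0,0],0,-1],[[0,0,0],0,-1],[[0,0,0],0,-1],[[0,0,0],0,-1],[[0,0,0],0,-1],[[0,0,0],0,-1]]' 60; python3 -c "
from h import *
st()"; python3 -m pendant '[[[0,0,10],0,-1],[[0,0,25],0,-1],[[0,0,30],0,-1],[[0,0,25],0,-1],[[25,-5,0],0,-1],[[30,-6,0],0,-1],[[30,-6,0],0,-1],[[30,-6,0],0,-1],[[30,-6,0],0,-1],[[15,-3,0],0,-1],[[0,0,0],0,-1]]'
python3 - <<'E'
from h import *
s=st(); print(s['tool_rot'][:,2].round(4)); print(1000*(np.array([.6262,-.0765,.05])-s['position']))
im,d,K,W=snap('wrist','w6.png'); P=pts(d,K,W); h=masks(im)
print(np.nanmedian(P[150:250,200:360,2]))
for n,m in (('white',(h[...,1]<45)&(h[...,2]>150)&(abs(P[...,2]-.02)<.006)),('yellow',(h[...,0]>15)&(h[...,0]<35)&(h[...,1]>130)&(abs(P[...,2]-.02)<.006))):
  for m,q,c in comps(m,300): v,u=np.nonzero(m); X=ray(np.c_[u,v],.02,K,W); print(n,c,q[4],cv2.minAreaRect((X[:,:2]*1000).astype(np.float32)))
E
```

```text
time_s: 21.85
position: [0.4429, -0.0409, 0.0119]
tool_rot: [[0.154, 0.988, 0.019], [0.988, -0.154, 0.002], [0.005, 0.018, -1.0]]
ft_force: [0.3, 0.3, 0.5]
grip_width: 0.0465
t 21.85 pos [442.9 -40.9  11.9] jaw -8.87 w 0.046450638735672165 F [0.3 0.3 0.5]
time_s: 23.22
position: [0.6061, -0.073, 0.1111]
tool_rot: [[0.154, 0.988, 0.02], [0.988, -0.154, 0.002], [0.005, 0.02, -1.0]]
ft_force: [0.2, -0.2, -1.3]
grip_width: 0.0466
t 23.23 pos [606.1 -73.  111.1] jaw -8.87 w 0.04655072408223331 F [ 0.2 -0.2 -1.3]
[ 0.0204  0.0016 -0.9998]
[ 20.13148039  -3.51277573 -61.14346428]
0.010459657393024471
white [318.22984395 192.82477243] 3076 ((626.2520141601562, -76.97136688232422), (65.92290496826172, 65.96958923339844), 80.92235565185547)
yellow [312.12398475 104.87485496] 6033 ((636.2587890625, -9.936542510986328), (65.5200424194336, 65.82176971435547), 81.26136016845703)
yellow [339.6655348  352.21561969] 589 ((633.7438354492188, -202.45556640625), (40.01000213623047, 14.672310829162598), 89.6557846069336)
```

View pics/w6.png

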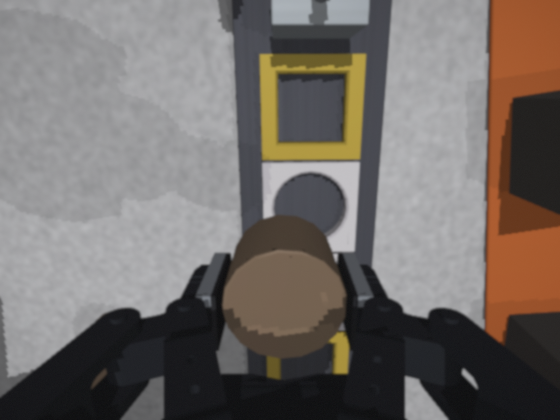

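Core A is held at (285,290) and the near round nest shows at (310,205), centred at (626.3, −77.0) mm. I need the core's offset in the hand.

```bash
cat >>h.py <<'E'
def held(im,d,K,W,brown=True,show=True):
    s=env.observe(); P=pts(d,K,W); z=s['position'][2]
    m=(P[...,2]>z+.018)&(P[...,2]<z+.040)
    if brown: h=masks(im); m&=(h[...,0]<22)&(h[...,1]>55)
    m=max(comps(m,50),key=lambda c:c[1][4])[0]; zt=np.median(P[m][:,2]); m&=abs(P[...,2]-zt)<.003
    X=(1000*P[m][:,:2]).astype(np.float32); r=cv2.minEnclosingCircle(X) if brown else cv2.minAreaRect(X)
    print('held top z',zt.round(4),r,'offset from TCP',np.array(r[0])-1000*np.array(s['position'][:2]))
E
python3 - <<'E'
from h import *
held(*snap('wrist'))
E
```

```text
held top z 0.1391 ((605.3439331054688, -73.31917572021484), 24.324769973754883) offset from TCP [ 0.18672795 -0.59142141]
```

```bash
python3 -m pendant '[[[10,-2,0],0,-1],[[10,-2,-15],0,-1],[[4,0,-20],0,-1],[[0,0,-20],0,-1],[[0,0,0],0,-1],[[0,0,0],0,-1]]'; python3 - <<'E'
from h import *
s=st(); print(1000*(np.array([.6261,-.0764,.022])-s['position']), s['tool_rot'][:,2].round(4))
E
```

```text
time_s: 24.08
position: [0.6302, -0.0769, 0.0525]
tool_rot: [[0.154, 0.988, 0.018], [0.988, -0.154, 0.002], [0.005, 0.018, -1.0]]
ft_force: [0.2, -1.4, -0.7]
grip_width: 0.0461
t 24.07 pos [630.2 -76.9  52.5] jaw -8.88 w 0.046089882427545255 F [ 0.2 -1.4 -0.7]
[ -4.11581841   0.47572785 -30.50890981] [ 0.0183  0.0023 -0.9998]
```

```bash
python3 -m pendant '[[[-2,0.5,-5],0,-1],[[-2,0,-3],0,-1],[[0,0,0],0,-1]]'; python3 - <<'E'
from h import *
s=st(); print(1000*(np.array([.6261,-.0764,.022])-s['position'])); held(*snap('wrist'))
E
```

```text
time_s: 24.45
position: [0.6264, -0.0765, 0.0453]
tool_rot: [[0.154, 0.988, 0.02], [0.988, -0.154, 0.002], [0.005, 0.02, -1.0]]
ft_force: [-0.5, -0.3, -0.8]
grip_width: 0.0464
t 24.45 pos [626.4 -76.5  45.3] jaw -8.88 w 0.04639173053147633 F [-0.5 -0.3 -0.8]
[ -0.3178763    0.05489204 -23.30813156]
held top z 0.0732 ((626.2899169921875, -76.9054183959961), 24.27276039123535) offset from TCP [-0.29515847 -0.42826675]
```

Aligned to within 0.2 mm, so I'm lowering gently.

```bash
python3 -m pendant '[[[0,0,-6],0,-1],[[0,0,-6],0,-1],[[0,0,-5],0,-1],[[0,0,-3],0,-1],[[0,0,0],0,-1]]';  python3 -m pendant '[[[0,0,-2],0,-1],[[0,0,-1],0,-1],[[0,0,0],0,-1]]'; python3 -c "
from h import *
st(); held(*snap('wrist'))"
```

```text
time_s: 25.12
position: [0.6266, -0.0765, 0.0239]
tool_rot: [[0.154, 0.988, 0.021], [0.988, -0.154, 0.002], [0.005, 0.02, -1.0]]
ft_force: [-0.5, 0.9, -0.6]
grip_width: 0.0462
time_s: 25.5
position: [0.6269, -0.0766, 0.0222]
tool_rot: [[0.154, 0.988, 0.022], [0.988, -0.154, 0.001], [0.004, 0.022, -1.0]]
ft_force: [0.4, -0.3, -1.3]
grip_width: 0.0465
t 25.5 pos [626.9 -76.6  22.2] jaw -8.87 w 0.04651411196839155 F [ 0.4 -0.3 -1.3]
held top z 0.0501 ((626.772705078125, -76.93136596679688), 24.375537872314453) offset from TCP [-0.1682059  -0.34712802]
```

The core's top is at 50 mm, so it is seated. I'm releasing it and moving over core B.

```bash
python3 -m pendant '[[[0,0,0],0,1],[[0,0,0],0,1],[[0,0,0],0,1],[[0,0,0],0,1],[[0,0,30],0,1],[[0,0,50],0,1],[[0,0,50],0,1],[[0,0,40],0,1],[[-15,-8,10],0,1]]'; python3 -m pendant '[[[-25,-13,0],0,1],[[-25,-13,0],0,1],[[-25,-13,0],0,1],[[-25,-13,0],0,1],[[-25,-13,0],0,1],[[-20,-10,0],0,1],[[-10,-5,0],0,1],[[0,0,0],0,1]]'; python3 - <<'E'
from h import *
s=st(); print(s['tool_rot'][:,2].round(4))
im,d,K,W=snap('wrist','w7.png'); P=pts(d,K,W)
for m,q,c in comps((P[...,2]>.033)&(P[...,2]<.056),100): X=P[m]; print(c,q[4],np.median(X,0).round(4),cv2.minEnclosingCircle((X[:,:2]*1000).astype(np.float32)),im[m].mean(0).round(),'dxy',np.array(cv2.minEnclosingCircle((X[:,:2]*1000).astype(np.float32))[0])-1000*s['position'][:2])
E
```

```text
time_s: 26.68
position: [0.6107, -0.0842, 0.2061]
tool_rot: [[0.153, 0.988, 0.02], [0.988, -0.153, 0.002], [0.005, 0.019, -1.0]]
ft_force: [-1.2, -1.0, -1.3]
grip_width: 0.0852
time_s: 27.68
position: [0.4432, -0.1662, 0.1996]
tool_rot: [[0.156, 0.988, 0.009], [0.988, -0.156, 0.007], [0.008, 0.008, -1.0]]
ft_force: [0.5, 0.1, 0.3]
grip_width: 0.0855
t 27.68 pos [ 443.2 -166.2  199.6] jaw -8.99 w 0.08554084583657612 F [0.5 0.1 0.3]
[ 0.0088  0.007  -0.9999]
[494.18150685  40.3443098 ] 3796 [ 0.6229 -0.077   0.0497] ((626.3807983398438, -77.58760070800781), 24.3455753326416) [100.  85.  71.] dxy [183.14088856  88.57117165]
[295.11866728 182.84162483] 2191 [ 0.455  -0.1668  0.0399] ((454.74578857421875, -167.81826782226562), 23.910337448120117) [115.  98.  82.] dxy [11.50587879 -1.65949546]
[455.67526882 259.77419355] 1395 [ 0.5874 -0.2571  0.0517] ((596.6416015625, -267.8949279785156), 28.64130973815918) [ 95.  99. 102.] dxy [ 153.40169178 -101.73615562]
[280.88424437 303.61286174] 1555 [ 0.4229 -0.286   0.0399] ((423.0461730957031, -288.4605712890625), 28.05392074584961) [45. 44. 42.] dxy [ -20.19373669 -122.30179893]
```

```bash
python3 -m pendant '[[[6,-1,-40],0,1],[[6,0,-50],0,1],[[0,0,-45],0,1],[[0,0,-25],0,1],[[0,0,-3],0,1],[[0,0,0],0,1]]'; python3 - <<'E'
from h import *
s=st(); print(1000*(np.array([.4549,-.1673,.012])-s['position']), s['tool_rot'][:,2].round(4))
E
```

```text
time_s: 28.48
position: [0.4598, -0.1656, 0.0323]
tool_rot: [[0.152, 0.988, 0.013], [0.988, -0.152, 0.005], [0.007, 0.012, -1.0]]
ft_force: [0.4, -0.1, 0.1]
grip_width: 0.0853
t 28.48 pos [ 459.8 -165.6   32.3] jaw -8.74 w 0.08531748203024703 F [ 0.4 -0.1  0.1]
[ -4.86834459  -1.66920942 -20.27927984] [ 0.0133  0.0049 -0.9999]
```

```bash
python3 -m pendant '[[[-3,-1,-8],0,1],[[-2,-0.7,-7],0,1],[[0,0,-4],0,1],[[0,0,0],0,1]]'; python3 - <<'E'
from h import *
s=st(); print(1000*(np.array([.4549,-.1673,.012])-s['position']), s['tool_rot'][:,2].round(4))
E
python3 -m pendant '[[[0,0,0],0,-1],[[0,0,0],0,-1],[[0,0,0],0,-1],[[0,0,0],0,-1],[[0,0,0],0,-1],[[0,0,0],0,-1],[[0,0,0],0,-1]]' 60
```

```text
time_s: 28.98
position: [0.4555, -0.1681, 0.0141]
tool_rot: [[0.152, 0.988, 0.017], [0.988, -0.152, 0.002], [0.005, 0.016, -1.0]]
ft_force: [-0.1, -0.6, 0.1]
grip_width: 0.0852
t 28.98 pos [ 455.5 -168.1   14.1] jaw -8.74 w 0.0851822297687433 F [-0.1 -0.6  0.1]
[-0.62657344  0.7752652  -2.12494871] [ 0.017   0.0024 -0.9999]
time_s: 29.85
position: [0.4558, -0.1682, 0.0149]
tool_rot: [[0.152, 0.988, 0.018], [0.988, -0.152, 0.002], [0.004, 0.017, -1.0]]
ft_force: [-0.7, 0.5, 1.4]
grip_width: 0.0463
```

```bash
python3 -m pendant '[[[0,0,10],0,-1],[[0,0,25],0,-1],[[0,0,30],0,-1],[[0,0,25],0,-1],[[22,3,0],0,-1],[[28,4,0],0,-1],[[28,4,0],0,-1],[[28,4,0],0,-1],[[28,4,0],0,-1],[[15,3,0],0,-1],[[0,0,0],0,-1],[[0,0,0],0,-1]]'; python3 - <<'E'
from h import *
s=st(); print(s['tool_rot'][:,2].round(4))
q=snap('wrist','w8.png'); im,d,K,W=q; P=pts(d,K,W); h=masks(im); held(*q)
print(1000*(np.array([.6162,-.1441,.025])-s['position']))
for n,m in (('white',(h[...,1]<45)&(h[...,2]>110)&(abs(P[...,2]-.02)<.006)),('yellow',(h[...,0]>15)&(h[...,0]<35)&(h[...,1]>130)&(abs(P[...,2]-.02)<.006))):
  for m,q,c in comps(m,300): v,u=np.nonzero(m); X=ray(np.c_[u,v],.02,K,W); print(n,c,q[4],cv2.minAreaRect((X[:,:2]*1000).astype(np.float32)))
E
```

```text
time_s: 31.35
position: [0.6073, -0.1444, 0.1136]
tool_rot: [[0.152, 0.988, 0.018], [0.988, -0.152, 0.001], [0.004, 0.018, -1.0]]
ft_force: [-0.5, 0.3, -0.7]
grip_width: 0.0467
t 31.35 pos [ 607.3 -144.4  113.6] jaw -8.77 w 0.046664318008722915 F [-0.5  0.3 -0.7]
[ 0.0185  0.0013 -0.9998]
held top z 0.1386 ((607.4417724609375, -144.138671875), 24.090242385864258) offset from TCP [0.11230018 0.34391387]
[  8.85790934   0.31743003 -88.61368629]
white [289.60365112  97.44117647] 4930 ((626.056884765625, -77.1141357421875), (65.64815521240234, 65.95650482177734), 81.39423370361328)
white [297.1696  184.92448] 3125 ((615.974365234375, -143.8360137939453), (67.51577758789062, 65.9686050415039), 81.42290496826172)
yellow [294.1446863   29.47055058] 3124 ((633.3641357421875, -30.209117889404297), (26.01284408569336, 65.5135726928711), 81.48432159423828)
```

```bash
python3 -m pendant '[[[4,0,-15],0,-1],[[3,0,-20],0,-1],[[0,0,-20],0,-1],[[0,0,-8],0,-1],[[0,0,0],0,-1],[[0,0,0],0,-1]]'; python3 - <<'E'
from h import *
s=st(); print(1000*(np.array([.6159,-.1444,.025])-s['position'])); held(*snap('wrist'))
E
```

```text
time_s: 32.15
position: [0.613, -0.1451, 0.047]
tool_rot: [[0.154, 0.988, 0.017], [0.988, -0.154, 0.002], [0.004, 0.017, -1.0]]
ft_force: [0.7, -0.4, -1.1]
grip_width: 0.0464
t 32.15 pos [ 613.  -145.1   47. ] jaw -8.88 w 0.04640208777232534 F [ 0.7 -0.4 -1.1]
[  2.92713317   0.68855791 -21.9537042 ]
held top z 0.0719 ((612.920166015625, -144.95162963867188), 24.333110809326172) offset from TCP [-0.07253703  0.14396964]
```

```bash
python3 -m pendant '[[[2,0.7,0],0,-1],[[1,0,0],0,-1],[[0,0,0],0,-1]]'; python3 -m pendant '[[[0,0,-6],0,-1],[[0,0,-6],0,-1],[[0,0,-5],0,-1],[[0,0,-3],0,-1],[[0,0,-1],0,-1],[[0,0,0],0,-1]]'; python3 -c "
from h import *
st(); held(*snap('wrist'))"
```

```text
time_s: 32.58
position: [0.6167, -0.1445, 0.0483]
tool_rot: [[0.154, 0.988, 0.019], [0.988, -0.154, 0.001], [0.004, 0.019, -1.0]]
ft_force: [-0.9, 0.1, -1.4]
grip_width: 0.0465
time_s: 33.33
position: [0.6165, -0.1444, 0.0253]
tool_rot: [[0.154, 0.988, 0.019], [0.988, -0.154, 0.001], [0.004, 0.018, -1.0]]
ft_force: [0.3, -1.0, -1.8]
grip_width: 0.0465
t 33.33 pos [ 616.5 -144.4   25.3] jaw -8.88 w 0.04645650386839619 F [ 0.3 -1.  -1.8]
held top z 0.0499 ((627.0374145507812, -77.54763793945312), 23.492782592773438) offset from TCP [10.52518961 66.86963674]
```

```bash
python3 -m pendant '[[[0,0,-1],0,-1],[[0,0,0],0,1],[[0,0,0],0,1],[[0,0,0],0,1],[[0,0,0],0,1],[[0,0,30],0,1],[[0,0,50],0,1],[[0,0,50],0,1],[[0,0,40],0,1],[[-15,-11,10],0,1]]'; python3 -m pendant '[[[-25,-18,0],0,1],[[-25,-18,0],0,1],[[-25,-18,0],0,1],[[-25,-18,0],0,1],[[-25,-18,0],0,1],[[-25,-18,0],0,1],[[-15,-10,0],0,1],[[0,0,0],0,1],[[0,0,0],0,1]]'; python3 - <<'E'
from h import *
s=st(); print(s['tool_rot'][:,2].round(4))
im,d,K,W=snap('wrist','w9.png'); P=pts(d,K,W)
for m,q,c in comps((P[...,2]>.033)&(P[...,2]<.056),100): X=P[m]; print(c,q[4],np.median(X,0).round(4),cv2.minAreaRect((X[:,:2]*1000).astype(np.float32)),im[m].mean(0).round())
E
```

```text
time_s: 34.62
position: [0.6006, -0.1549, 0.2092]
tool_rot: [[0.153, 0.988, 0.018], [0.988, -0.153, 0.002], [0.004, 0.017, -1.0]]
ft_force: [-0.4, 0.3, -0.1]
grip_width: 0.0854
time_s: 35.75
position: [0.422, -0.2762, 0.2014]
tool_rot: [[0.157, 0.988, 0.006], [0.987, -0.157, 0.01], [0.011, 0.004, -1.0]]
ft_force: [-0.3, 0.1, -0.3]
grip_width: 0.0856
t 35.75 pos [ 422.  -276.2  201.4] jaw -9.06 w 0.08556110924107828 F [-0.3  0.1 -0.3]
[ 0.006   0.0101 -0.9999]
[500.64604317   6.16258993] 695 [ 0.6079 -0.1633  0.0488] ((611.0747680664062, -163.13153076171875), (9.781917572021484, 37.237945556640625), 75.05561828613281) [81. 69. 58.]
[476.13214286 143.19071429] 1400 [ 0.5833 -0.2632  0.055 ] ((596.4791870117188, -268.6021728515625), (30.213825225830078, 50.681156158447266), 81.53649139404297) [107. 111. 114.]
[285.50981405 195.84504132] 1936 [ 0.423  -0.2874  0.0399] ((422.8128662109375, -288.484130859375), (40.491920471191406, 40.03643035888672), 88.32890319824219) [76. 72. 69.]
[329.73876063 316.93074119] 823 [ 0.4467 -0.4136  0.045 ] ((447.751220703125, -422.96746826171875), (63.06095504760742, 27.397544860839844), 1.5772439241409302) [21. 33. 59.]
```

View pics/w9.png

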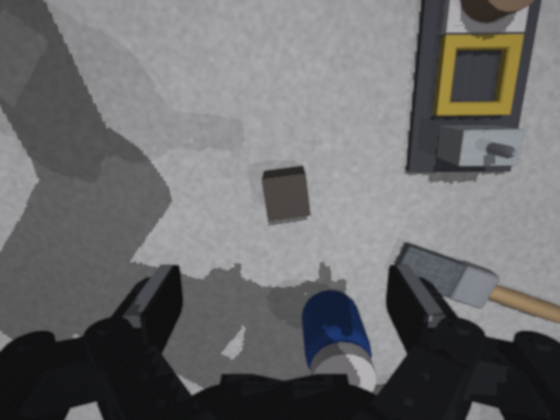

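The cube is at (286,196), or (422.8, −288.1) mm, yawed −1.7°. The jar at (335,330) is clear of the gripper.

```bash
python3 -m pendant '[[[0,-6,-40],0.07,1],[[0,-6,-50],0.06,1],[[0,0,-45],0,1],[[0,0,-25],0,1],[[0,0,-3],0,1],[[0,0,0],0,1]]'; python3 - <<'E'
from h import *
s=st(); print(1000*(np.array([.4228,-.2882,.013])-s['position']), s['tool_rot'][:,2].round(4))
E
```

```text
time_s: 36.55
position: [0.4254, -0.2862, 0.0345]
tool_rot: [[0.017, 1.0, 0.008], [1.0, -0.018, 0.008], [0.009, 0.008, -1.0]]
ft_force: [-0.1, -0.5, 0.2]
grip_width: 0.0853
t 36.55 pos [ 425.4 -286.2   34.5] jaw -1.0 w 0.08526600727511822 F [-0.1 -0.5  0.2]
[ -2.55687257  -1.97544942 -21.46398309] [ 0.0077  0.0085 -0.9999]
```

```bash
python3 -m pendant '[[[-1.5,-1,-8],-0.012,1],[[-1,-1,-8],0,1],[[0,0,-4],0,1],[[0,0,0],0,1],[[0,0,0],0,-1],[[0,0,0],0,-1],[[0,0,0],0,-1],[[0,0,0],0,-1],[[0,0,0],0,-1],[[0,0,0],0,-1],[[0,0,0],0,-1],[[0,0,0],0,-1]]' 60; python3 -c "
from h import *
st()"
```

```text
time_s: 38.05
position: [0.4239, -0.2893, 0.016]
tool_rot: [[0.03, 0.999, 0.012], [1.0, -0.03, 0.004], [0.005, 0.011, -1.0]]
ft_force: [-0.1, -1.1, 0.8]
grip_width: 0.0392
t 38.05 pos [ 423.9 -289.3   16. ] jaw -1.72 w 0.039151785760152255 F [-0.1 -1.1  0.8]
```

```bash
python3 -m pendant '[[[0,0,10],0,-1],[[0,0,25],0,-1],[[0,0,30],0,-1],[[0,0,30],0,-1],[[22,10,0],-0.04,-1],[[28,12,0],-0.04,-1],[[28,12,0],-0.04,-1],[[28,12,0],0,-1],[[28,12,0],0,-1],[[28,10,0],0,-1],[[0,0,0],0,-1],[[0,0,0],0,-1]]'; python3 - <<'E'
from h import *
s=st(); print(s['tool_rot'][:,2].round(4))
q=snap('wrist','w10.png'); im,d,K,W=q; P=pts(d,K,W); h=masks(im); held(*q,brown=False)
print(1000*(np.array([.6059,-.211,.026])-s['position']))
for n,m in (('yellow',(h[...,0]>15)&(h[...,0]<35)&(h[...,1]>130)&(abs(P[...,2]-.02)<.006)),):
  for m,q,c in comps(m,300): v,u=np.nonzero(m); X=ray(np.c_[u,v],.02,K,W); print(n,c,q[4],cv2.minAreaRect((X[:,:2]*1000).astype(np.float32)))
E
```

```text
time_s: 39.55
position: [0.5892, -0.2183, 0.1208]
tool_rot: [[0.155, 0.988, 0.014], [0.988, -0.155, 0.001], [0.003, 0.014, -1.0]]
ft_force: [0.2, -0.0, -0.8]
grip_width: 0.0393
t 39.55 pos [ 589.2 -218.3  120.8] jaw -8.9 w 0.03928378558719731 F [ 0.2 -0.  -0.8]
[ 0.014   0.0011 -0.9999]
held top z 0.1449 ((589.1922607421875, -217.818359375), (41.747196197509766, 66.3070068359375), 81.35200500488281) offset from TCP [-0.01069602  0.54258633]
[ 16.67153367   7.27772662 -94.7750089 ]
yellow [306.85936176 175.91894945] 3541 ((606.0380859375, -210.9202880859375), (65.770751953125, 65.55374908447266), 81.40331268310547)
```

View pics/w10.png

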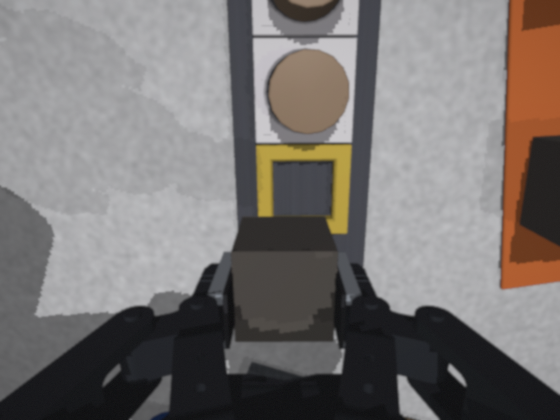

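The cube is held at (284,280) and square nest 4 shows at (304,190), centred at (606.0, −210.9) mm. Core B looks seated at (308,90).

```bash
python3 -m pendant '[[[9,4,0],0,-1],[[7,3,-15],0,-1],[[0,0,-25],0,-1],[[0,0,-20],0,-1],[[0,0,-5],0,-1],[[0,0,0],0,-1],[[0,0,0],0,-1]]'; python3 - <<'E'
from h import *
s=st(); print(1000*(np.array([.6059,-.2113,.026])-s['position'])); held(*snap('wrist'),brown=False)
E
```

```text
time_s: 40.48
position: [0.6056, -0.2112, 0.052]
tool_rot: [[0.157, 0.988, 0.013], [0.988, -0.157, 0.002], [0.004, 0.013, -1.0]]
ft_force: [1.8, 0.0, -0.3]
grip_width: 0.0387
t 40.48 pos [ 605.6 -211.2   52. ] jaw -9.02 w 0.03874763065010787 F [ 1.8  0.  -0.3]
[  0.29712689  -0.08192985 -25.97474828]
held top z 0.0761 ((605.7035522460938, -210.62350463867188), (41.666847229003906, 66.48149108886719), 81.58454895019531) offset from TCP [0.0750005  0.61254718]
```

```bash
python3 -m pendant '[[[0.3,-0.2,-6],0.005,-1],[[0,0,-6],0,-1],[[0,0,-6],0,-1],[[0,0,-4],0,-1],[[0,0,-2],0,-1],[[0,0,-1],0,-1],[[0,0,0],0,-1]]'; python3 -c "
from h import *
st(); held(*snap('wrist'),brown=False)"
```

```text
time_s: 41.4
position: [0.6063, -0.2117, 0.0262]
tool_rot: [[0.152, 0.988, 0.015], [0.988, -0.152, 0.001], [0.003, 0.015, -1.0]]
ft_force: [1.3, -0.2, -1.6]
grip_width: 0.0388
t 41.4 pos [ 606.3 -211.7   26.2] jaw -8.72 w 0.038811954221712915 F [ 1.3 -0.2 -1.6]
held top z 0.0499 ((616.6337280273438, -144.50257873535156), (47.39891815185547, 47.294517517089844), 44.302391052246094) offset from TCP [10.35267112 67.17328901]
```

```bash
python3 -m pendant '[[[0,0,0],0,1],[[0,0,0],0,1],[[0,0,0],0,1],[[0,0,0],0,1],[[0,0,30],0,1],[[0,0,50],0,1],[[0,0,50],0,1],[[0,0,40],0,1],[[-10,10,10],0,1],[[-15,25,0],-0.08,1],[[-15,25,0],-0.08,1],[[-15,25,0],-0.08,1]]'; python3 -m pendant '[[[-4,33,0],-0.08,1],[[-4,33,0],-0.08,1],[[-4,33,0],-0.08,1],[[-4,33,0],-0.08,1],[[-4,33,0],-0.08,1],[[-4,33,0],-0.08,1],[[-4,33,0],-0.08,1],[[-4,33,0],-0.08,1],[[-4,33,0],-0.08,1],[[-4,33,0],-0.08,1],[[-4,33,0],-0.08,1],[[-4,33,0],-0.08,1]]';  python3 -m pendant '[[[-3,33,0],-0.08,1],[[-3,25,0],-0.08,1],[[-3,20,0],0,1],[[0,0,0],0,1],[[0,0,0],0,1]]';python3 - <<'E'
from h import *
s=st(); print(s['tool_rot'][:,2].round(4))
im,d,K,W=snap('top','t3.png'); P=pts(d,K,W)
box=np.zeros(d.shape,bool); box[145:250,215:370]=1
for m,q,c in comps((P[...,2]>.03)&(P[...,2]<.06)&box,30): X=P[m]; print(c,q[4],np.median(X,0).round(3))
im,d,K,W=snap('wrist','w11.png'); P=pts(d,K,W)
for m,q,c in comps((P[...,2]>.042)&(P[...,2]<.06),300): X=P[m]; print(c,q[4],cv2.minAreaRect((X[:,:2]*1000).astype(np.float32)),np.median(X[:,2]))
E
```

```text
time_s: 42.95
position: [0.5469, -0.1237, 0.2088]
tool_rot: [[0.39, 0.921, 0.011], [0.921, -0.391, -0.0], [0.004, 0.01, -1.0]]
ft_force: [-0.1, -0.7, 0.7]
grip_width: 0.0856
time_s: 44.45
position: [0.4827, 0.2872, 0.1961]
tool_rot: [[0.984, 0.176, -0.014], [0.176, -0.984, 0.002], [-0.014, -0.004, -1.0]]
ft_force: [-0.5, 0.7, -0.2]
grip_width: 0.0852
time_s: 45.08
position: [0.468, 0.368, 0.1907]
tool_rot: [[1.0, 0.014, -0.023], [0.014, -1.0, -0.0], [-0.023, 0.0, -1.0]]
ft_force: [-0.1, 0.9, 0.0]
grip_width: 0.0855
t 45.08 pos [468.  368.  190.7] jaw -89.18 w 0.08550100777501958 F [-0.1  0.9  0. ]
[-2.310e-02 -4.000e-04 -9.997e-01]
[238.70718232 158.18232044] 181 [0.642 0.047 0.054]
[281.12903226 164.55299539] 217 [ 0.626 -0.076  0.049]
[303.87557604 167.97235023] 217 [ 0.615 -0.144  0.048]
[326.39705882 171.47058824] 204 [ 0.605 -0.208  0.049]
[346.04918033 174.63387978] 183 [ 0.594 -0.265  0.054]
[  9.83055556 155.49375   ] 1440 ((498.19342041015625, 590.7491455078125), (93.66948699951172, 3.2330472469329834), 0.02546951361000538) 0.04932404657305403
[290.80085197 146.99893504] 1878 ((496.2027587890625, 362.9953308105469), (89.89424896240234, 13.992857933044434), 3.678687572479248) 0.05054768108681962
```

View pics/t3.png

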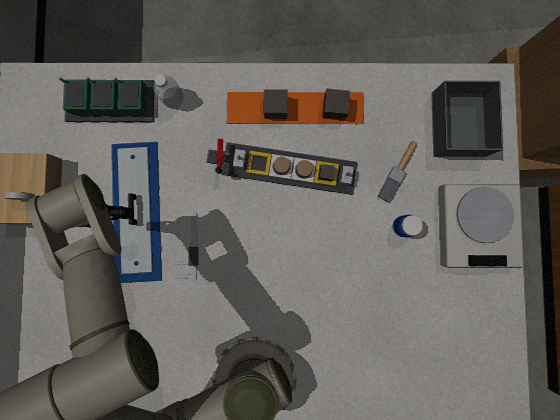

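All three specimens are seated, with tops at about 49 mm at (281,165), (304,168) and (326,171). No other small specimen is visible. I'm going to regrip the cover.

```bash
python3 -m pendant '[[[14,-3,-30],0.03,1],[[12,-2,-40],0.02,1],[[0,0,-40],0,1],[[0,0,-25],0,1],[[0,0,0],0,1],[[0,0,0],0,1]]'; python3 - <<'E'
from h import *
s=st(); print(1000*(np.array([.4962,.363,.030])-s['position']), s['tool_rot'][:,2].round(4))
E
```

```text
time_s: 45.92
position: [0.4969, 0.359, 0.0547]
tool_rot: [[0.998, 0.061, -0.018], [0.061, -0.998, 0.001], [-0.018, -0.002, -1.0]]
ft_force: [-0.8, -0.4, 0.4]
grip_width: 0.0852
t 45.92 pos [496.9 359.   54.7] jaw -86.53 w 0.08521865447625034 F [-0.8 -0.4  0.4]
[ -0.71748357   4.04474178 -24.74545057] [-1.840e-02  6.000e-04 -9.998e-01]
```

```bash
python3 -m pendant '[[[-1,2,-10],0,1],[[0,2,-8],0,1],[[0,0,-5],0,1],[[0,0,0],0,1]]'; python3 - <<'E'
from h import *
s=st(); print(1000*(np.array([.4962,.363,.030])-s['position']), s['tool_rot'][:,2].round(4))
E
python3 -m pendant '[[[0,0,0],0,-1],[[0,0,0],0,-1],[[0,0,0],0,-1],[[0,0,0],0,-1],[[0,0,0],0,-1],[[0,0,0],0,-1],[[0,0,0],0,-1],[[0,0,0],0,-1],[[0,0,0],0,-1]]' 120
```

```text
time_s: 46.42
position: [0.4966, 0.3637, 0.0325]
tool_rot: [[0.998, 0.061, -0.015], [0.061, -0.998, 0.002], [-0.015, -0.003, -1.0]]
ft_force: [0.0, 0.9, 0.9]
grip_width: 0.0862
t 46.42 pos [496.6 363.7  32.5] jaw -86.52 w 0.08619998173440985 F [0.  0.9 0.9]
[-0.4146183  -0.66290279 -2.51126816] [-0.0149  0.0022 -0.9999]
time_s: 47.55
position: [0.497, 0.3638, 0.0335]
tool_rot: [[0.998, 0.061, -0.014], [0.061, -0.998, 0.003], [-0.013, -0.004, -1.0]]
ft_force: [-0.3, -0.3, 1.9]
grip_width: 0.0109
```

```bash
python3 -m pendant '[[[0,0,5],0,-1],[[0,0,15],0,-1],[[0,0,30],0,-1],[[0,0,40],0,-1],[[0,0,40],0,-1],[[0,0,40],0,-1],[[0,0,20],0,-1],[[2,-15,0],0,-1],[[3,-29,0],0.07,-1],[[4,-29,0],0.085,-1],[[5,-29,0],0.085,-1],[[5,-29,0],0.085,-1]]'; python3 -c "
from h import *
st()"; python3 -m pendant '[[[8,-29,0],0.085,-1],[[8,-29,0],0.085,-1],[[8,-29,0],0.085,-1],[[8,-29,0],0.085,-1],[[8,-29,0],0.085,-1],[[8,-29,0],0.085,-1],[[8,-29,0],0.085,-1],[[8,-29,0],0.085,-1],[[8,-29,0],0.085,-1],[[8,-25,0],0.085,-1],[[0,-15,0],0.08,-1],[[0,0,0],0,-1]]'; python3 - <<'E'
from h import *
s=st(); print(s['tool_rot'][:,2].round(4)); print(1000*(np.array([.6211,-.1101,.0845])-s['position']))
E
```

```text
time_s: 49.05
position: [0.5113, 0.2248, 0.2292]
tool_rot: [[0.922, 0.387, -0.021], [0.387, -0.922, -0.007], [-0.022, -0.002, -1.0]]
ft_force: [-0.4, -0.7, -4.2]
grip_width: 0.0112
t 49.05 pos [511.3 224.8 229.2] jaw -67.22 w 0.011234935333757454 F [-0.4 -0.7 -4.2]
time_s: 50.55
position: [0.582, -0.0981, 0.2161]
tool_rot: [[0.219, 0.975, -0.03], [0.975, -0.22, -0.029], [-0.035, -0.023, -0.999]]
ft_force: [-0.6, 0.2, -3.7]
grip_width: 0.0112
t 50.55 pos [582.  -98.1 216.1] jaw -12.71 w 0.011159697818254797 F [-0.6  0.2 -3.7]
[-0.0302 -0.0293 -0.9991]
[  39.08450507  -11.95486    -131.60011425]
```

```bash
python3 -m pendant '[[[15,-5,0],0.03,-1],[[15,-5,-10],0.03,-1],[[8,-2,-20],0.01,-1],[[0,0,-20],0,-1],[[0,0,-10],0,-1],[[0,0,0],0,-1],[[0,0,0],0,-1]]'; python3 - <<'E'
from h import *
s=st(); print(s['tool_rot'][:,2].round(4)); print(1000*(np.array([.6211,-.1101,.0845])-s['position']))
im,d,K,W=snap('wrist','w12.png'); P=pts(d,K,W); plane(P,s['position'][2]-.022,im.max(-1)>75)
E
```

```text
time_s: 51.42
position: [0.6191, -0.1083, 0.1483]
tool_rot: [[0.152, 0.988, -0.036], [0.988, -0.153, -0.028], [-0.033, -0.031, -0.999]]
ft_force: [0.8, 1.2, -3.6]
grip_width: 0.0113
t 51.42 pos [ 619.1 -108.3  148.3] jaw -8.78 w 0.01127547236311216 F [ 0.8  1.2 -3.6]
[-0.0356 -0.028  -0.999 ]
[  2.03699419  -1.76357511 -63.82238102]
plane [-0.0303 -0.015   0.1257] 50358 slope along cover -0.0195
```

View pics/w12.png

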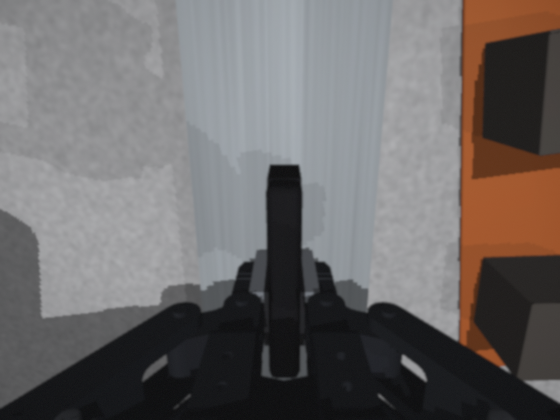

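The cover is over the carrier but tilted: slope (−0.030, −0.015), about 1.9°. Before lowering it I'll find out which motion changes the tilt.

```bash
T(){ python3 -c "
from h import *
s=st(); print(s['tool_rot'][:,2].round(4))"; }
python3 -m pendant '[[[0,0,0],0,-1],[[0,0,0],0,-1],[[0,0,0],0,-1],[[0,0,0],0,-1],[[0,0,0],0,-1],[[0,0,0],0,-1]]' >/dev/null; T
python3 -m pendant '[[[0,0,20],0,-1],[[0,0,20],0,-1],[[0,0,20],0,-1],[[0,0,0],0,-1],[[0,0,0],0,-1]]' >/dev/null; T
python3 -m pendant '[[[0,0,-20],0,-1],[[0,0,-20],0,-1],[[0,0,-20],0,-1],[[0,0,0],0,-1],[[0,0,0],0,-1]]' >/dev/null; T
python3 -m pendant '[[[-30,0,0],0,-1],[[-30,0,0],0,-1],[[-30,0,0],0,-1],[[0,0,0],0,-1],[[0,0,0],0,-1]]' >/dev/null; T
python3 -m pendant '[[[30,0,0],0,-1],[[30,0,0],0,-1],[[30,0,0],0,-1],[[0,0,0],0,-1],[[0,0,0],0,-1]]' >/dev/null; T
```

```text
t 52.23 pos [ 619.5 -108.5  150. ] jaw -8.79 w 0.011292127056896752 F [ 0.8 -0.  -4.1]
[-0.0327 -0.029  -0.999 ]
t 52.85 pos [ 618.8 -108.3  209.9] jaw -8.79 w 0.010952742610184248 F [-0.2  0.3 -4.3]
[-0.0354 -0.028  -0.999 ]
t 53.48 pos [ 617.6 -107.9  144.8] jaw -8.79 w 0.011101529478570956 F [-0.9  0.3 -3.6]
[-0.0404 -0.0262 -0.9988]
t 54.1 pos [ 527.4 -108.6  148.6] jaw -8.79 w 0.011250724514136995 F [ 0.5  0.  -3.3]
[-0.0326 -0.0294 -0.999 ]
t 54.73 pos [ 623.2 -108.6  149. ] jaw -8.74 w 0.011237919079668958 F [ 0.1 -0.8 -3.7]
[-0.0295 -0.0305 -0.9991]
```

```bash
T(){ python3 -c "
from h import *
s=st(); print(s['tool_rot'][:,2].round(4))"; }
python3 -m pendant '[[[0,30,0],0,-1],[[0,30,0],0,-1],[[0,30,0],0,-1],[[0,0,0],0,-1],[[0,0,0],0,-1]]' >/dev/null; T
python3 -m pendant '[[[0,-30,0],0,-1],[[0,-30,0],0,-1],[[0,-30,0],0,-1],[[0,0,0],0,-1],[[0,0,0],0,-1]]' >/dev/null; T
python3 -m pendant '[[[0,0,0],0.1,-1],[[0,0,0],0.1,-1],[[0,0,0],0.1,-1],[[0,0,0],0,-1],[[0,0,0],0,-1]]' >/dev/null; T
python3 -m pendant '[[[0,0,0],-0.1,-1],[[0,0,0],-0.1,-1],[[0,0,0],-0.1,-1],[[0,0,0],0,-1],[[0,0,0],0,-1]]' >/dev/null; T
python3 -m pendant '[[[-30,0,0],0,-1],[[-30,0,0],0,-1],[[-30,0,0],0,-1],[[0,0,0],0,-1],[[0,0,0],0,-1],[[30,0,0],0,-1],[[30,0,0],0,-1],[[30,0,0],0,-1],[[0,0,0],0,-1],[[0,0,0],0,-1]]' >/dev/null; T
```

```text
t 55.35 pos [621.  -17.2 149.8] jaw -8.85 w 0.011107917517455785 F [ 0.2 -0.3 -3.5]
[-0.0299 -0.0308 -0.9991]
t 55.98 pos [ 619.7 -113.4  150.1] jaw -9.07 w 0.010847081827695022 F [-0.2  0.9 -3.6]
[-0.03   -0.0312 -0.9991]
t 56.6 pos [ 619.4 -110.9  150.4] jaw 8.61 w 0.011133490319496371 F [-0.4  0.3 -3.5]
[-0.0195 -0.0383 -0.9991]
t 57.23 pos [ 619.4 -110.1  150.4] jaw -9.29 w 0.010884206727902272 F [-0.4 -0.4 -3.9]
[-0.0303 -0.0304 -0.9991]
t 58.48 pos [ 623.  -109.8  149.7] jaw -8.81 w 0.01075507263218324 F [ 0.   0.2 -4.2]
[-0.0272 -0.0316 -0.9991]
```

Turning preserves tilt, and the slow drift only acts radially. I'll turn the cover −50° so the whole tilt lies along that direction, let it relax there, and turn back.

```bash
T(){ python3 -c "
from h import *
s=st(); print(s['tool_rot'][:,2].round(4))"; }
python3 -m pendant '[[[0,0,15],0,-1],[[0,0,0],-0.109,-1],[[0,0,0],-0.109,-1],[[0,0,0],-0.109,-1],[[0,0,0],-0.109,-1],[[0,0,0],-0.109,-1],[[0,0,0],-0.109,-1],[[0,0,0],-0.109,-1],[[0,0,0],-0.109,-1],[[0,0,0],0,-1]]' >/dev/null; T
for i in 1 2; do python3 -m pendant '[[[0,0,0],0,-1],[[0,0,0],0,-1],[[0,0,0],0,-1],[[0,0,0],0,-1],[[0,0,0],0,-1],[[0,0,0],0,-1],[[0,0,0],0,-1],[[0,0,0],0,-1],[[0,0,0],0,-1],[[0,0,0],0,-1],[[0,0,0],0,-1],[[0,0,0],0,-1]]' >/dev/null; T; done
python3 -m pendant '[[[-20,0,0],0,-1],[[-20,0,0],0,-1],[[-20,0,0],0,-1],[[0,0,0],0,-1],[[20,0,0],0,-1],[[20,0,0],0,-1],[[20,0,0],0,-1],[[0,0,0],0,-1]]' >/dev/null; T
python3 -m pendant '[[[-60,0,0],0,-1],[[-60,0,0],0,-1],[[0,0,0],0,-1],[[10,0,0],0,-1],[[10,0,0],0,-1],[[10,0,0],0,-1],[[10,0,0],0,-1],[[10,0,0],0,-1],[[10,0,0],0,-1],[[10,0,0],0,-1],[[10,0,0],0,-1],[[10,0,0],0,-1]]' >/dev/null; T
```

```text
t 59.73 pos [ 620.7 -110.9  179. ] jaw -60.4 w 0.010846473925379714 F [-0.2 -0.1 -3.6]
[-0.0326 -0.0057 -0.9995]
t 61.23 pos [ 620.5 -110.9  180. ] jaw -60.11 w 0.011148436436130386 F [ 0.3  0.5 -3.3]
[-0.032  -0.0062 -0.9995]
t 62.73 pos [ 620.5 -110.9  180. ] jaw -60.11 w 0.010903736175361988 F [-0.   0.4 -3.4]
[-0.032  -0.0062 -0.9995]
t 63.73 pos [ 623.  -111.1  180.3] jaw -60.12 w 0.010974920390165673 F [-0.8 -0.5 -3.4]
[-0.0288 -0.007  -0.9996]
t 65.22 pos [ 597.3 -110.7  178.2] jaw -60.04 w 0.01129375868699119 F [-0.6 -0.4 -4. ]
[-0.0292 -0.007  -0.9995]
```

```bash
cat > t.py <<'E'
from h import *
s=st(); print(s['tool_rot'][:,2].round(4)); im,d,K,W=snap('wrist'); P=pts(d,K,W); plane(P,s['position'][2]-.022,im.max(-1)>75)
E
python3 t.py
python3 -m pendant '[[[-20,0,0],0,-1],[[-20,0,0],0,-1],[[-20,0,0],0,-1],[[0,0,0],0,-1],[[20,0,0],0,-1],[[20,0,0],0,-1],[[20,0,0],0,-1],[[0,0,0],0,-1]]' >/dev/null; python3 t.py
python3 -m pendant '[[[40,0,0],0,-1],[[0,0,0],0,-1],[[-10,0,0],0,-1],[[-10,0,0],0,-1],[[-10,0,0],0,-1],[[-10,0,0],0,-1],[[0,0,0],0,-1]]' >/dev/null; python3 t.py
python3 -m pendant '[[[0,0,-10],0,-1],[[0,0,-10],0,-1],[[0,0,-10],0,-1],[[0,0,0],0,-1],[[0,0,30],0,-1],[[0,0,0],0,-1]]' >/dev/null; python3 t.py
```

```text
t 65.22 pos [ 597.3 -110.7  178.2] jaw -60.04 w 0.01129375868699119 F [-0.6 -0.4 -4. ]
[-0.0292 -0.007  -0.9995]
plane [-0.0158 -0.0016  0.1555] 50495 slope along cover -0.0145
t 66.28 pos [ 601.6 -111.   178.2] jaw -60.04 w 0.011058265992574246 F [-0.1  0.5 -3.7]
[-0.026  -0.0078 -0.9996]
plane [-0.0118 -0.0038  0.1555] 50460 slope along cover -0.0121
t 67.2 pos [ 594.8 -110.8  178.9] jaw -60.12 w 0.011277066250092478 F [ 0.3  0.5 -2.8]
[-0.0298 -0.0072 -0.9995]
plane [-0.0161 -0.0025  0.1562] 50489 slope along cover -0.0152
t 68.0 pos [ 595.8 -110.7  175.6] jaw -60.1 w 0.011197113643953599 F [-0.5  0.6 -3.5]
[-0.031  -0.0065 -0.9995]
plane [-0.0173 -0.0018  0.153 ] 50482 slope along cover -0.0159
```

```bash
for i in 1 2 3 4; do python3 -m pendant '[[[-20,0,0],0,-1],[[-20,0,0],0,-1],[[-20,0,0],0,-1],[[0,0,0],0,-1],[[20,0,0],0,-1],[[20,0,0],0,-1],[[20,0,0],0,-1],[[0,0,0],0,-1]]' >/dev/null; done; python3 t.py
```

```text
t 72.05 pos [ 593.5 -108.4  159.9] jaw -60.16 w 0.011037706985879907 F [-0.2  0.  -3.7]
[-4.690e-02  6.000e-04 -9.989e-01]
plane [-0.0325  0.0046  0.1373] 50473 slope along cover -0.0259
```

```bash
T(){ python3 -c "
from h import *
s=st(); print(s['tool_rot'][:,2].round(4))"; }
python3 -m pendant '[[[0,0,20],0,-1],[[0,0,0],0,-1],[[0,0,0],0,-1],[[0,0,0],0,-1]]' >/dev/null; T
python3 -m pendant '[[[20,0,0],0,-1],[[20,0,0],0,-1],[[0,0,0],0,-1],[[0,0,0],0,-1],[[0,0,0],0,-1]]' >/dev/null; T
python3 -m pendant '[[[-20,0,0],0,-1],[[-20,0,0],0,-1],[[-20,0,0],0,-1],[[0,0,0],0,-1],[[0,0,0],0,-1]]' >/dev/null; T
python3 -m pendant '[[[20,0,0],0,-1],[[20,0,0],0,-1],[[20,0,0],0,-1],[[0,0,0],0,-1],[[0,0,0],0,-1]]' >/dev/null; T
```

```text
t 72.6 pos [ 590.7 -108.   178.7] jaw -60.19 w 0.011035659184791664 F [-0.8 -0.2 -3.6]
[-0.051   0.0019 -0.9987]
t 73.22 pos [ 629.3 -107.8  176.5] jaw -60.22 w 0.011049705558670552 F [-0.   0.5 -2.7]
[-0.0558  0.0033 -0.9984]
t 73.85 pos [ 566.3 -107.8  177.2] jaw -60.26 w 0.01108750820788416 F [ 0.  -0.2 -3.2]
[-0.0548  0.0029 -0.9985]
t 74.47 pos [ 629.5 -107.8  176.6] jaw -60.23 w 0.010720649032316861 F [-0.6  0.2 -4.1]
[-0.0544  0.0028 -0.9985]
```

```bash
T(){ python3 -c "
from h import *
s=st(); print(s['tool_rot'][:,2].round(4))"; }
python3 -m pendant '[[[0,0,20],0,-1],[[0,0,40],0,-1],[[0,0,40],0,-1],[[0,0,15],0,-1],[[0,0,5],0,-1],[[0,0,0],0,-1]]' >/dev/null; T
python3 -m pendant '[[[0,0,-40],0,-1],[[0,0,-40],0,-1],[[0,0,-20],0,-1],[[0,0,-10],0,-1],[[0,0,-5],0,-1],[[0,0,-3],0,-1],[[0,0,0],0,-1],[[0,0,0],0,-1]]' >/dev/null; T
python3 -m pendant '[[[-8,0,0],0,-1],[[-8,0,0],0,-1],[[-8,0,0],0,-1],[[-8,0,0],0,-1],[[-8,0,0],0,-1],[[-4,0,0],0,-1],[[0,0,0],0,-1]]' >/dev/null; T
python3 -m pendant '[[[8,0,0],0,-1],[[8,0,0],0,-1],[[8,0,0],0,-1],[[8,0,0],0,-1],[[8,0,0],0,-1],[[4,0,0],0,-1],[[0,0,0],0,-1]]' >/dev/null; T
```

```text
t 75.22 pos [ 625.6 -107.5  299.5] jaw -60.29 w 0.011207010424911262 F [ 0.1  0.5 -4.1]
[-0.0583  0.0039 -0.9983]
t 76.22 pos [ 624.1 -107.2  176. ] jaw -60.31 w 0.010976199936111153 F [-0.4  0.2 -3.4]
[-0.0605  0.0047 -0.9982]
t 77.1 pos [ 576.7 -107.3  177.2] jaw -60.32 w 0.011358713474409561 F [ 0.4  1.3 -3.6]
[-0.0589  0.004  -0.9983]
t 77.97 pos [ 624.9 -107.2  176.4] jaw -60.3 w 0.011079956654180944 F [-0.1  0.5 -4.4]
[-0.0589  0.0042 -0.9983]
```

```bash
T(){ python3 -c "
from h import *
s=st(); print(s['tool_rot'][:,2].round(4),s['q'].round(2))"; }
python3 -m pendant '[[[-30,0,0],0,-1],[[-30,0,0],0,-1],[[-30,0,0],0,-1],[[0,0,0],0,-1],[[0,0,0],0,-1]]' >/dev/null; T
python3 -m pendant '[[[30,0,0],0,-1],[[30,0,0],0,-1],[[30,0,0],0,-1],[[0,0,0],0,-1],[[0,0,0],0,-1]]' >/dev/null; T
python3 -m pendant '[[[-60,0,0],0,-1],[[0,0,0],0,-1],[[0,0,0],0,-1],[[60,0,0],0,-1],[[0,0,0],0,-1],[[0,0,0],0,-1]]' >/dev/null; T
python3 -m pendant '[[[0,0,-60],0,-1],[[0,0,0],0,-1],[[0,0,0],0,-1]]' >/dev/null; T
python3 -m pendant '[[[0,0,60],0,-1],[[0,0,0],0,-1],[[0,0,0],0,-1]]' >/dev/null; T
```

```text
t 78.6 pos [ 532.1 -107.2  176.8] jaw -60.31 w 0.011180027873903412 F [ 1.8 -0.1 -3.1]
[-0.058   0.0036 -0.9983] [-23.34  25.15  78.42  -1.14  79.56  37.16]
t 79.22 pos [ 627.2 -107.   175.8] jaw -60.27 w 0.010828533536798229 F [-0.3 -0.3 -3. ]
[-0.0573  0.0034 -0.9984] [-19.94  34.33  61.96  -0.94  86.87  40.37]
t 79.97 pos [ 624.3 -106.3  173. ] jaw -60.32 w 0.01123225224650691 F [ 0.3  0.1 -4.3]
[-0.0647  0.0058 -0.9979] [-19.96  34.35  62.41  -0.95  86.84  40.38]
t 80.35 pos [ 625.9 -107.1  116.6] jaw -60.32 w 0.010822822225918158 F [ 0.  -0.2 -3.1]
[-0.0573  0.0031 -0.9984] [-19.99  37.05  66.99  -0.97  79.1   40.5 ]
t 80.72 pos [ 626.3 -107.6  183.6] jaw -60.32 w 0.011193911885842067 F [ 0.1  0.4 -5.2]
[-5.140e-02  7.000e-04 -9.987e-01] [-20.    33.75  61.72  -0.97  87.31  40.35]
```

Single large vertical pulses push the tilt the right way, about +0.013 per pair. I'll work from a safe height.

```bash
python3 -m pendant '[[[0,0,60],0,-1],[[0,0,0],0,-1],[[0,0,0],0,-1],[[0,0,-60],0,-1],[[0,0,0],0,-1],[[0,0,0],0,-1]]' >/dev/null; python3 t.py
python3 -m pendant '[[[0,0,60],0,-1],[[0,0,0],0,-1],[[0,0,0],0,-1],[[0,0,-60],0,-1],[[0,0,0],0,-1],[[0,0,0],0,-1]]' >/dev/null; python3 t.py
```

```text
t 81.47 pos [ 625.4 -107.4  183. ] jaw -60.33 w 0.0111814646418296 F [ 0.2 -0.3 -3.8]
[-0.0549  0.0018 -0.9985]
plane [-0.0411  0.0064  0.1604] 50516 slope along cover -0.0325
t 82.28 pos [ 626.6 -107.9  189.3] jaw -60.32 w 0.011182529696838693 F [ 1.  -0.3 -3.6]
[-4.790e-02 -8.000e-04 -9.989e-01]
plane [-0.0339  0.0039  0.1666] 50472 slope along cover -0.0275
```

```bash
T(){ python3 -c "
from h import *
s=st(); print(s['tool_rot'][:,2].round(4))"; }
python3 -m pendant '[[[0,0,-60],0,-1],[[0,0,0],0,-1]]' >/dev/null; T
python3 -m pendant '[[[0,0,60],0,-1],[[0,0,0],0,-1]]' >/dev/null; T
python3 -m pendant '[[[0,0,60],0,-1],[[0,0,0],0,-1]]' >/dev/null; T
python3 -m pendant '[[[0,0,-60],0,-1],[[0,0,0],0,-1]]' >/dev/null; T
python3 -m pendant '[[[0,0,30],0,-1],[[0,0,0],0,-1]]' >/dev/null; T
python3 -m pendant '[[[0,0,-30],0,-1],[[0,0,0],0,-1]]' >/dev/null; T
```

```text
t 82.58 pos [ 628.2 -108.5  131.8] jaw -60.32 w 0.011209171370676903 F [-1.2  0.  -3.5]
[-0.0429 -0.0027 -0.9991]
t 82.83 pos [ 630.3 -109.2  200.9] jaw -60.31 w 0.011221280994749346 F [ 0.5  1.1 -3.9]
[-0.0337 -0.006  -0.9994]
t 83.08 pos [ 630.6 -109.3  261.5] jaw -60.3 w 0.011250316145266424 F [-0.1 -0.5 -4.6]
[-0.0269 -0.0085 -0.9996]
t 83.33 pos [ 630.8 -109.4  203.2] jaw -60.3 w 0.010742019277194158 F [-0.3  0.8 -4. ]
[-0.0238 -0.0097 -0.9997]
t 83.58 pos [ 631.9 -109.8  238.8] jaw -60.3 w 0.011246939490538005 F [-0.1 -0.7 -4. ]
[-0.0184 -0.0117 -0.9998]
t 83.83 pos [ 632.4 -110.   210.2] jaw -60.3 w 0.010956945938360768 F [ 0.1 -0.6 -2.9]
[-0.0156 -0.0127 -0.9998]
```

Those pulses work reliably. Checking the plane, then turning back over the carrier.

```bash
python3 t.py; python3 -m pendant '[[[0,0,0],0.1,-1],[[0,0,0],0.1,-1],[[0,0,0],0.1,-1],[[0,0,0],0.1,-1],[[0,0,0],0.1,-1],[[0,0,0],0.1,-1],[[0,0,0],0.1,-1],[[0,0,0],0.1,-1],[[0,0,0],0.1,-1],[[0,0,0],0,-1],[[0,0,0],0,-1]]' >/dev/null; python3 t.py
```

```text
t 83.83 pos [ 632.4 -110.   210.2] jaw -60.3 w 0.010956945938360768 F [ 0.1 -0.6 -2.9]
[-0.0156 -0.0127 -0.9998]
plane [-0.0019 -0.0084  0.1875] 50467 slope along cover -0.0058
t 85.25 pos [ 637.7 -111.8  229.8] jaw -7.2 w 0.011208419381930693 F [ 0.6  0.2 -3.7]
[ 0.026  -0.0181 -0.9995]
plane [ 0.0302 -0.005   0.2072] 50479 slope along cover -0.0012
```

```bash
python3 -m pendant '[[[-8,1,-15],-0.02,-1],[[-8,1,-15],0,-1],[[0,0,-15],0,-1],[[0,0,-15],0,-1],[[0,0,-5],0,-1],[[0,0,0],0,-1],[[0,0,0],0,-1]]' >/dev/null; python3 t.py
python3 -m pendant '[[[20,0,0],0,-1],[[0,0,0],0,-1],[[0,0,0],0,-1],[[-20,0,0],0,-1],[[0,0,0],0,-1],[[0,0,0],0,-1]]' >/dev/null; python3 t.py
```

```text
t 86.17 pos [ 622.8 -110.2  163.6] jaw -8.61 w 0.010990834021751666 F [ 0.6  0.1 -3. ]
[ 0.0288 -0.0199 -0.9994]
plane [ 0.0327 -0.0068  0.141 ] 50430 slope along cover -0.0018
t 86.97 pos [ 622.2 -110.3  165.5] jaw -8.63 w 0.01096918987629291 F [ 0.6 -0.6 -3.4]
[ 0.031  -0.0208 -0.9993]
plane [ 0.0347 -0.0078  0.1428] 50464 slope along cover -0.0025
```

```bash
T(){ python3 -c "
from h import *
s=st(); print(s['tool_rot'][:,2].round(4))"; }
python3 -m pendant '[[[-60,0,0],0,-1],[[0,0,0],0,-1]]' >/dev/null; T
python3 -m pendant '[[[60,0,0],0,-1],[[0,0,0],0,-1]]' >/dev/null; T
python3 -m pendant '[[[-60,0,0],0,-1],[[0,0,0],0,-1],[[0,0,0],0,-1]]' >/dev/null; T
python3 -m pendant '[[[60,0,0],0,-1],[[0,0,0],0,-1],[[0,0,0],0,-1]]' >/dev/null; T
```

```text
t 87.28 pos [ 559.9 -109.8  163.4] jaw -8.61 w 0.010944090528248816 F [ 1.1  0.1 -2.6]
[ 0.0267 -0.0193 -0.9995]
t 87.53 pos [ 621.4 -110.   163.3] jaw -8.66 w 0.010909741848901488 F [ 0.6  0.5 -3.2]
[ 0.0265 -0.0192 -0.9995]
t 87.9 pos [ 560.  -109.8  162.1] jaw -8.62 w 0.01089496300526582 F [ 0.   0.1 -3.9]
[ 0.0248 -0.0187 -0.9995]
t 88.28 pos [ 621.7 -109.6  161.2] jaw -8.62 w 0.010909998030723138 F [-0.4  0.3 -3.3]
[ 0.0229 -0.0181 -0.9996]
```

```bash
T(){ python3 -c "
from h import *
s=st(); print(s['tool_rot'][:,2].round(4))"; }
for i in 1 2 3; do python3 -m pendant '[[[-60,0,0],0,-1],[[0,0,0],0,-1],[[0,0,0],0,-1],[[60,0,0],0,-1],[[0,0,0],0,-1],[[0,0,0],0,-1],[[-60,0,0],0,-1],[[0,0,0],0,-1],[[0,0,0],0,-1],[[60,0,0],0,-1],[[0,0,0],0,-1],[[0,0,0],0,-1]]' >/dev/null; T; done
```

```text
t 89.78 pos [ 618.8 -109.1  159.3] jaw -8.67 w 0.011120991864232065 F [ 0.1 -0.2 -3.1]
[ 0.0172 -0.0166 -0.9997]
t 91.28 pos [ 615.6 -108.5  157.7] jaw -8.72 w 0.01120026261046915 F [ 0.6  0.3 -4.3]
[ 0.012  -0.0152 -0.9998]
t 92.78 pos [ 612.4 -107.9  156.1] jaw -8.77 w 0.011199070841026195 F [-0.4 -1.2 -3.3]
[ 0.0068 -0.0138 -0.9999]
```

```bash
for i in 1 2; do python3 -m pendant '[[[-60,0,0],0,-1],[[0,0,0],0,-1],[[0,0,0],0,-1],[[60,0,0],0,-1],[[0,0,0],0,-1],[[0,0,0],0,-1],[[-60,0,0],0,-1],[[0,0,0],0,-1],[[0,0,0],0,-1],[[60,0,0],0,-1],[[0,0,0],0,-1],[[0,0,0],0,-1]]' >/dev/null; done; python3 t.py
python3 -m pendant '[[[5,-1,-6],0,-1],[[5,-1,-6],0,-1],[[2,0,-6],0,-1],[[0,0,-4],0,-1],[[0,0,0],0,-1],[[0,0,0],0,-1]]' >/dev/null; python3 t.py; python3 - <<'E'
from h import *
s=env.observe(); print(1000*(np.array([.6212,-.1093,.0845])-s['position']))
im,d,K,W=snap('top','t4.png'); P=pts(d,K,W)
E
```

```text
t 95.78 pos [ 606.1 -106.7  153. ] jaw -8.88 w 0.010803428736752886 F [-0.8 -0.7 -3.9]
[-0.0035 -0.0111 -0.9999]
plane [0.0012 0.002  0.1304] 50365 slope along cover 0.0022
t 96.58 pos [ 618.2 -109.2  130. ] jaw -8.92 w 0.010644065504450961 F [-0.3  0.5 -3.1]
[-0.0029 -0.0112 -0.9999]
plane [0.0014 0.0019 0.1074] 50363 slope along cover 0.002
[  2.97264061  -0.16657313 -45.51827651]
```

```bash
python3 -c "
import cv2; i=cv2.imread('pics/t4.png')[130:210,190:380]; cv2.imwrite('pics/t4c.png',cv2.resize(i,None,fx=4,fy=4,interpolation=2))"
```

```text
(no output)
```

View pics/t4c.png

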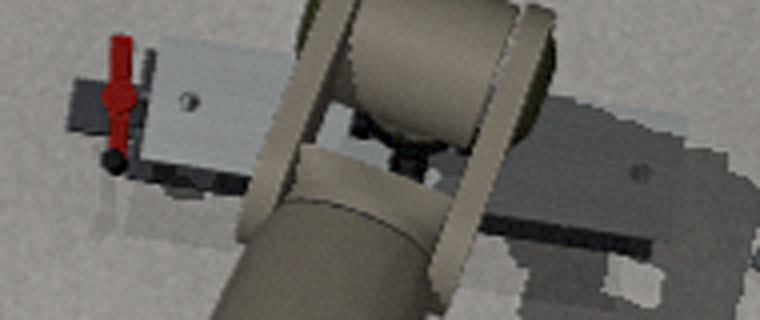

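Top view: the cover is level with its holes at crop (190,101) and (641,173), and the clamp is still open. Next I'll measure the cover centre with the wrist camera.

```bash
cat > c.py <<'E'
from h import *
s=st(); im,d,K,W=snap('wrist'); P=pts(d,K,W)
a=np.radians(np.degrees(np.arctan2(s['tool_rot'][1][1],s['tool_rot'][0][1]))); 
o=np.array([.6211,-.1103]); ya=np.radians(81.4); v=np.array([np.cos(ya),np.sin(ya)]); u=np.array([v[1],-v[0]])
X=P[...,:2]-o; U=1000*(X@u); V=1000*(X@v); Z=P[...,2]; zc=s['position'][2]-.0226
pl=abs(Z-zc)<.004
for lo in (40,60,80):
    k=pl&(V>lo)&(V<lo+20); print('plate V',lo,'edges',np.percentile(U[k],[.5,99.5]).round(1),'mid',np.percentile(U[k],[.5,99.5]).mean().round(2))
k=(abs(Z-zc-.040)<.006)&(abs(U)<15)&(V>0); print('handle end V',np.percentile(V[k],[98,99.5]).round(2) if k.any() else None,'U mid',np.percentile(U[k&(V>25)],[1,99]).round(2), 'z',np.median(Z[k]),zc)
D=np.array(s['position'][:2])-o; print('TCP U,V',1000*D@u,1000*D@v)
E
python3 c.py
python3 - <<'E'
from h import *
import cv2
im,d,K,W=snap('top'); g=im.min(-1).astype(float)
for n,(x,y) in (('a',(237.5,155.25)),('b',(350.25,173.25))):
    r=g[int(y)-5:int(y)+6,int(x)-5:int(x)+6]; w=np.clip(np.median(r)-8-r,0,None); yy,xx=np.mgrid[int(y)-5:int(y)+6,int(x)-5:int(x)+6]
    print(n,(w*xx).sum()/w.sum(),(w*yy).sum()/w.sum(),ray([(w*xx).sum()/w.sum(),(w*yy).sum()/w.sum()],.107,K,W)[0])
E
```

```text
t 96.67 pos [ 618.3 -109.2  130.1] jaw -8.91 w 0.010828214913693604 F [ 0.7 -0.2 -3.4]
plate V 40 edges [-47.1  42.1] mid -2.49
plate V 60 edges [-46.9  42.2] mid -2.38
plate V 80 edges [-46.9  42.2] mid -2.34
handle end V [44.36 44.78] U mid [-9.33  4.18] z 0.14727321271189192 0.10749072572776906
TCP U,V -2.9771839919668057 0.6898730395530933
a 237.3689903846154 155.1502403846154 [0.64271674 0.04741295 0.107     ]
b 349.3333333333333 172.6766169154229 [ 0.59341126 -0.26682969  0.107     ]
```

```bash
python3 -m pendant '[[[1.5,0,-3],0.005,-1],[[1,0,-3],0,-1],[[0,0,-2],0,-1],[[0,0,0],0,-1],[[0,0,0],0,-1]]' >/dev/null; python3 c.py; python3 t.py
```

```text
t 97.4 pos [ 620.9 -109.2  121.5] jaw -8.61 w 0.011343994433444781 F [-0.2 -0.1 -3.3]
plate V 40 edges [-44.6  44.5] mid -0.08
plate V 60 edges [-44.6  44.4] mid -0.1
plate V 80 edges [-44.7  44.4] mid -0.16
handle end V [44.85 45.25] U mid [-6.82  6.67] z 0.138685273663966 0.09888830187092684
TCP U,V -0.3229412747299708 1.1052389501459274
t 97.45 pos [ 621.  -109.2  121.5] jaw -8.61 w 0.011100919654543557 F [ 0.1 -0.4 -3.9]
[-0.0026 -0.0114 -0.9999]
plane [0.0018 0.0016 0.0989] 50365 slope along cover 0.0018
```

Centred to about 0.2 mm and level, so I'm lowering in small steps and watching the force.

```bash
python3 -m pendant '[[[0,0,-4],0,-1],[[0,0,-4],0,-1],[[0,0,-4],0,-1],[[0,0,0],0,-1]]'|grep -v rot; python3 c.py; python3 -m pendant '[[[0,0,-4],0,-1],[[0,0,-4],0,-1],[[0,0,-3],0,-1],[[0,0,0],0,-1]]'|grep -v rot; python3 c.py
```

```text
time_s: 98.0
position: [0.6208, -0.1091, 0.1085]
ft_force: [1.0, -0.3, -3.1]
grip_width: 0.0111
t 98.0 pos [ 620.8 -109.1  108.5] jaw -8.61 w 0.011089283589066695 F [ 1.  -0.3 -3.1]
plate V 40 edges [-44.8  44.3] mid -0.23
plate V 60 edges [-44.8  44.3] mid -0.26
plate V 80 edges [-44.8  44.2] mid -0.29
handle end V [44.79 45.23] U mid [-6.99  6.53] z 0.12571869001035618 0.08590614177927258
TCP U,V -0.46313749292913103 1.122089191740283
time_s: 98.55
position: [0.621, -0.1092, 0.097]
ft_force: [0.8, -0.3, -3.3]
grip_width: 0.0104
t 98.55 pos [ 621.  -109.2   97. ] jaw -8.61 w 0.010428000267095918 F [ 0.8 -0.3 -3.3]
plate V 40 edges [-44.7  44.5] mid -0.09
plate V 60 edges [-44.7  44.4] mid -0.14
plate V 80 edges [-44.7  44.5] mid -0.1
handle end V [44.73 45.17] U mid [-6.83  6.69] z 0.11419615083928404 0.07441738503301741
TCP U,V -0.298274252425804 1.0715619923515312
```

The holes are on the pins with no contact force. Going the rest of the way.

```bash
python3 -m pendant '[[[0,0,-4],0,-1],[[0,0,-3],0,-1],[[0,0,-2],0,-1],[[0,0,0],0,-1]]'|grep -v rot; python3 -m pendant '[[[0,0,-2],0,-1],[[0,0,-1],0,-1],[[0,0,0],0,-1]]'|grep -v rot;  python3 -m pendant '[[[0,0,-1],0,-1],[[0,0,0],0,-1]]'; python3 t.py
```

```text
time_s: 99.1
position: [0.6211, -0.1092, 0.0877]
ft_force: [0.1, -1.4, -4.1]
grip_width: 0.0115
time_s: 99.48
position: [0.6212, -0.1092, 0.0847]
ft_force: [-0.7, -0.1, -3.9]
grip_width: 0.0109
time_s: 99.72
position: [0.6214, -0.1093, 0.0846]
tool_rot: [[0.15, 0.989, -0.001], [0.989, -0.15, -0.012], [-0.012, 0.001, -1.0]]
ft_force: [0.5, -0.3, -3.5]
grip_width: 0.011
t 99.72 pos [ 621.4 -109.3   84.6] jaw -8.6 w 0.01096391546408382 F [ 0.5 -0.3 -3.5]
[-7.000e-04 -1.230e-02 -9.999e-01]
plane [ 0.0019 -0.0005  0.062 ] 50328 slope along cover -0.0002
```

```bash
python3 -m pendant '[[[0,0,-1.5],0,-1],[[0,0,0],0,-1]]'|grep -v rot; python3 -m pendant '[[[0,0,-1.5],0,-1],[[0,0,0],0,-1]]'|grep -v rot; python3 t.py
```

```text
time_s: 100.02
position: [0.6215, -0.1093, 0.0846]
ft_force: [-0.5, 1.0, -4.8]
grip_width: 0.0107
time_s: 100.28
position: [0.6216, -0.1094, 0.0846]
ft_force: [-0.6, 0.2, -2.3]
grip_width: 0.011
t 100.28 pos [ 621.6 -109.4   84.6] jaw -8.6 w 0.01097089137062949 F [-0.6  0.2 -2.3]
[ 0.0017 -0.0134 -0.9999]
plane [ 0.0025 -0.001   0.062 ] 50361 slope along cover -0.0006
```

```bash
python3 -m pendant '[[[0,0,-3],0,-1],[[0,0,-3],0,-1]]'|grep -v rot; python3 -m pendant '[[[0,0,0],0,1],[[0,0,0],0,1],[[0,0,0],0,1],[[0,0,0],0,1],[[0,0,0],0,1]]' 40|grep -v rot; python3 t.py
```

```text
time_s: 100.58
position: [0.6219, -0.1094, 0.0844]
ft_force: [-10.6, 3.2, 24.0]
grip_width: 0.0112
time_s: 101.2
position: [0.6225, -0.1097, 0.084]
ft_force: [0.3, 0.3, 0.1]
grip_width: 0.0852
t 101.2 pos [ 622.5 -109.7   84. ] jaw -8.58 w 0.08517005231010526 F [0.3 0.3 0.1]
[ 0.0063 -0.0157 -0.9999]
plane [ 0.0006 -0.0008  0.0619] 62126 slope along cover -0.0007
```

The cover is home: top at 62 mm, flat, and a firm reaction when pressed. Moving on to the clamp knob.

```bash
python3 -m pendant '[[[0,0,25],0,1],[[0,0,40],0,1],[[0,0,40],0,1],[[0,0,10],0,1]]'>/dev/null; python3 -m pendant '[[[-2,19,0],0.16,1],[[-2,19,0],0.16,1],[[-2,19,0],0.16,1],[[-2,19,0],0.16,1],[[-2,19,0],0.16,1],[[-2,19,0],0.16,1],[[-2,19,0],0.16,1],[[-2,19,0],0.16,1],[[-2,19,0],0.16,1],[[-2,19,0],0.16,1],[[-1,15,0],0.15,1],[[0,0,0],0,1]]'>/dev/null; python3 - <<'E'
from h import *
s=st(); print(s['tool_rot'][:,2].round(4)); im,d,K,W=snap('wrist','w13.png'); P=pts(d,K,W)
for m,q,c in comps((P[...,2]>.097)&(P[...,2]<.12),30): X=P[m]; print(c,q[4],np.median(X,0).round(4),(X.min(0)+X.max(0))/2)
E
```

```text
t 103.25 pos [595.4 102.1 186.8] jaw 94.87 w 0.08553836418295635 F [-0.1  0.7 -1.1]
[-0.004  -0.0026 -1.    ]
[283.63761468 218.62844037] 436 [0.6016 0.1026 0.1046] [0.60262779 0.10289769 0.10161416]
[ 21.64212911 227.52321631] 883 [ 0.6251 -0.0789  0.1015] [ 0.62578207 -0.08025656  0.1005155 ]
```

```bash
python3 -m pendant '[[[4,0,-30],-0.045,1],[[2,0,-35],0,1],[[0,0,-25],0,1],[[0,0,-8],0,1],[[0,0,0],0,1],[[0,0,0],0,1]]'>/dev/null; python3 -c "
from h import *
s=st(); print(1000*(np.array([.602,.1027,.082])-s['position']))"
```

```text
t 104.05 pos [602.4  97.5  86.3] jaw 91.04 w 0.08527243656308847 F [0.8 0.2 0.1]
[-0.44241641  5.19855024 -4.27994818]
```

```bash
python3 -m pendant '[[[0,5,-4],0,1],[[0,0,0],0,1],[[0,0,0],0,-1],[[0,0,0],0,-1],[[0,0,0],0,-1],[[0,0,0],0,-1],[[0,0,0],0,-1],[[0,0,0],0,-1],[[0,0,0],0,-1],[[0,0,0],0,-1]]' 40 >/dev/null; python3 -c "
from h import *
st()"; python3 -m pendant '[[[0.5,7,0],-0.14,-1],[[1.5,7,0],-0.14,-1],[[2.5,6.5,0],-0.14,-1],[[3.5,6,0],-0.14,-1],[[4,5.5,0],-0.14,-1],[[5,5,0],-0.14,-1]]' >/dev/null;  python3 -c "
from h import *
s=st(); d=s['position'][:2]-np.array([.6532,.1023]); print(np.degrees(np.arctan2(d[1],d[0])),np.hypot(*d))"
```

```text
t 105.3 pos [603.2 103.   84.1] jaw 91.01 w 0.01428125928004413 F [ 0.  -0.1  0.3]
t 106.05 pos [621.6 140.   84.1] jaw 41.35 w 0.014442619339769307 F [ 1.  -2.7  0.1]
129.98985669948632 0.04918704791964344
```

```bash
python3 -m pendant '[[[5.5,4,0],-0.14,-1],[[6,3.5,0],-0.14,-1],[[6.5,2.5,0],-0.14,-1],[[7,1.5,0],-0.14,-1],[[7,0.5,0],-0.14,-1],[[7,-0.5,0],-0.12,-1],[[3,-0.5,0],0,-1],[[0,0,0],0,-1]]' >/dev/null;  python3 -c "
from h import *
s=st(); d=s['position'][:2]-np.array([.6532,.1023]); print(np.degrees(np.arctan2(d[1],d[0])),np.hypot(*d), s['tool_rot'][:,2])"
```

```text
t 107.05 pos [660.1 150.4  84.2] jaw -7.22 w 0.014833600933327518 F [ 2.9 -0.9  0.6]
81.87097248829603 0.04859111228834189 [-0.01926329 -0.00737469 -0.99978725]
```

```bash
python3 -m pendant '[[[4,-0.5,0],0,-1],[[4,-0.5,0],0,-1]]'|grep -v rot; python3 -m pendant '[[[4,-0.5,0],0,-1],[[0,0,0],0,-1]]'|grep -v rot
```

```text
time_s: 107.3
position: [0.6606, 0.1504, 0.0839]
ft_force: [-24.8, -0.1, 11.6]
grip_width: 0.014
time_s: 107.55
position: [0.6597, 0.1502, 0.084]
ft_force: [2.5, -2.3, -0.5]
grip_width: 0.0143
```

The clamp is against its stop with a 25 N reaction. Releasing, retreating and inspecting.

```bash
python3 -m pendant '[[[0,0,0],0,1],[[0,0,0],0,1],[[0,0,0],0,1],[[0,0,0],0,1],[[0,0,0],0,1],[[0,0,30],0,1],[[0,0,40],0,1],[[0,0,40],0,1],[[-10,0,20],0,1],[[-20,0,5],0,1],[[0,0,0],0,1]]'>/dev/null; python3 - <<'E'
from h import *
s=st(); im,d,K,W=snap('wrist','w14.png'); P=pts(d,K,W)
k=[(c[1][4],c[0]) for c in comps((P[...,2]>.097)&(P[...,2]<.12)&(abs(P[...,0]-.66)<.04)&(abs(P[...,1]-.15)<.04),30)]
for n,m in k: X=P[m]; p=(X.min(0)+X.max(0))/2; e=p[:2]-[.6532,.1023]; print('knob',n,p.round(4),np.degrees(np.arctan2(e[1],e[0]))-81.4)
h=masks(im); m=((h[...,0]<8)|(h[...,0]>172))&(h[...,1]>130); v,u=np.nonzero(m); X=ray(np.c_[u,v],.073,K,W); print('red',cv2.minAreaRect((X[:,:2]*1000).astype(np.float32)))
k=(abs(P[...,2]-.062)<.004)&(h[...,1]<60); X=P[k]; A=np.c_[X[:,:2]-[.62,-.11],np.ones(len(X))]; print('cover plane',np.linalg.lstsq(A,X[:,2],rcond=None)[0],len(X))
im2=snap('top','t5.png')
E
```

```text
t 108.92 pos [627.6 150.1 220.4] jaw -7.06 w 0.08540240889124763 F [ 0.1 -1.4 -0.3]
knob 356 [0.6604 0.1519 0.1018] 0.3259000931148677
red ((712.2159423828125, -3.5169677734375), (57.73219299316406, 313.87567138671875), 30.86757469177246)
cover plane [-0.00046286 -0.00015422  0.06201722] 11179
```

```bash
python3 -c "
import cv2,numpy as np; a=cv2.imread('pics/w14.png'); b=cv2.imread('pics/t5.png')[100:300,90:420]; b=cv2.resize(b,(462,280)); a=cv2.resize(a[100:],(392,224)); o=np.zeros((504,462,3),np.uint8); o[:280]=b; o[280:,:392]=a; cv2.imwrite('pics/fin.png',o)"
```

```text
(no output)
```

View pics/fin.png

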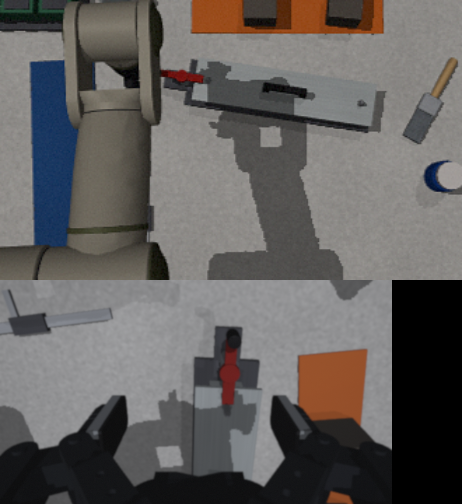

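The knob is 0.3° from shut, the nose is over the cover, and the cover lies flat with its top at 62.0 mm. Handing in.

```bash
python3 -c "
from h import *
print(ticket.close_job())"
```

```text
the job is handed in; nothing more can be done
None
```

The carrier is packed and the job was handed in at about 109 s. There were three specimens: two cores now stand in the two round nests and the one cube in a square nest. I swung the clamp open and laid the cover on the mat. Once the specimens were in, I lowered the cover in hand over both pins, let go and swung the clamp shut.

**Last checks:**
- **Specimens:** their tops measured about 49–50 mm above the bench, as they should when fully down. This was checked before the cover went on.
- **Cover:** its top is flat at 62.0 mm, which is fully home. It gave a firm 24 N push back when pressed down.
- **Clamp:** the knob is 0.3° from shut, and pushing it met the stop at about 25 N.
- **Calliper, jar and brush:** I never touched them. The last pictures still showed all three, but I did not measure their positions.

**What did not go cleanly:**
- **Tilt in transit:** the cover tilted about 2–3° while being carried. I corrected this in the air above and beside the carrier, to about 0.1°, before lowering it.
- **One low dip:** during that correction a downward move took the cover's underside to about 88 mm. That is just above the pin tips and below the height of the clamp knob. No contact showed in the force reading.
- **Force at contact:** the readings in the last millimetres of lowering were noisy, so I relied on the measured height and the push back instead.

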